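Close down the sanding bench

TASK

Close down the sanding bench: put every sanding board lying on the bench away in its own slot of the slotted rack, blade first and pushed fully home so that only its handle sticks out. Switch the extractor off at its red button before you touch the flap; then hook the pole into the yellow ring eye on the extraction hood's raised flap, swing the flap fully shut with it without slamming, unhook, and lay the pole back in both notches of its cradle the way it lay before. Leave everything else on the bench where it is.

Things in the scene. Friction and masses are not known exactly. Their poses are not given: they have to be found in the camera images.
- rack: Fixed plywood rack 122 mm deep (x), 296 wide (y), 60 high; four letterbox slots side by side open on its -x face, each 64 mm wide, 20 high (30 to 50 mm above the bench), 110 deep to a solid back wall; 72 mm apart. Origin: centre of its underside; +x points into the slots, z up.
- slot1 (a point): Mouth of the rack's slot at +y: middle of the mouth's width, on the slot floor (30 mm above the bench), at the front face. Axes as the rack's.
- slot2 (a point): The same for the next slot, 72 mm to -y.
- slot3 (a point): The same for the third slot.
- slot4 (a point): The same for the slot at -y.
- board_red: Loose paddle-shaped sanding board, 90 g, lying on the bench, abrasive down. Blade 110 x 54 x 10 mm thick, then a red handle 75 long x 22 wide x 14 thick. Origin: centre of the blade's underside; +x to the blade's free end, z up. Blade x -55 to +55 mm, handle x -130 to -55. Fully home in a slot, its origin is 55 mm inside the mouth. May be absent (None).
- board_green: The same sanding board with a green handle. May be absent.
- board_black: The same sanding board with a black handle. May be absent.
- board_yellow: The same sanding board with a yellow handle. May be absent.
- cradle: Fixed wooden cradle for the pole: foot 300 long (x) x 60 x 10 mm, two notched rests at x = -120 and +120 mm, each 16 mm long; notch floors 30 mm above the bench, 30 mm wide between cheeks that flare to 40 mm at 45 mm height. Origin: centre of its underside. The pole lies along its x, hook towards +x, prong to -y; the pole's origin is then 30 mm above this one.
- pole: Loose hook pole, 180 g: square wooden shaft 22 x 22 mm, x -220 to +140 mm, red grip band x -30 to +30 (about the balance point); then an 8 mm steel rod to x 210, bent square into a side prong 50 mm long pointing to -y. Origin: shaft's underside, mid band; +x along the shaft to the hook, z up. Shaft, rod and prong axes lie at z 11 mm.
- hook (a point): Point on the prong's axis 28 mm from the rod's axis, 22 mm from the prong's end: pole x 210, y -28, z 11 mm. Axes as the pole's.
- stop (a joint): Travel (m) of the red spring stop button, 36 mm diameter, on top of the grey and yellow extractor switch box (110 x 70 x 45 mm, fixed at the back of the bench; the green start button beside it is not used): 0 up, 0.006 fully down; 5 N holds it down, it springs back.
- stop_top (a point): Centre of the red button's top face; press straight down.
- eye_shut (a point): Fixed point where the eye's centre comes when the flap is shut, 270 mm above the bench and 38 mm before the front face of the fixed galvanised extraction hood (160 mm deep, 300 wide, 460 high, duct on top). Hood axes: x from its front to its back, y along the hinge line, z up. The flap's hinge line is 32 mm behind this point and 165 mm above it.
- eye (a point): Centre of the yellow ring eye on the flap's outer face near its free edge: 35 mm inner, 51 mm outer diameter, wire 8 mm; its axis is parallel to the hinge line, so the prong enters sideways (along the hood's y). Its axes turn with the flap (as the hood's when shut).
- flap (a joint): Angle of the hood's blue sheet flap (280 wide x 170 mm, 240 g): 0 shut (hanging over the mouth, against a stop), growing as its free edge swings out to the hood's -x and up; 1.57 is level, at most 1.95. The hinge is stiff: the flap stays where it is left; 1 to 4 N at the eye moves it.
- glue: Bystander: white glue bottle with red cap, 56 mm diameter, 170 high.
- tin: Bystander: green-labelled tin, 84 mm diameter, 100 high.
- cork_block: Bystander: cork sanding block 110 x 60 x 32 mm.
- tape_measure: Bystander: yellow and black tape measure 70 x 35 x 62 mm.
- bench_brush: Bystander: bench brush, 220 mm long.
- mug: Bystander: blue mug, 80 mm diameter, 95 high.
- block_plane: Bystander: block plane 160 x 45 x 55 mm.
There are look-alikes about, which are no part of the job. Leave any turquoise look-alike of the board_black alone.

How it is judged:
By the outcome, as a careful person would: the job done as asked, in the order asked, and still so for the second after the job is handed in, with the robot touching nothing.
Of board_red, board_green, board_black, board_yellow only 3 to 4 are there at a start; the rules pass over those that are not, and their reading is None.
At some moment in a run one of board_red, board_green, board_black, board_yellow may be knocked a few centimetres aside while the robot is not near it.
It also fails if it takes over 210 s, if anything falls off the work surface, if the arm or the gripper's body presses on something with over 40 N, if the wrist force passes 120 N, or if a joint passes its speed limit or range.

ROBOT

A 6-joint arm with a two-finger parallel gripper is mounted at the origin on the work surface. World frame = base frame: x ahead of the robot, y to its left, z up, the work surface at z = 0. Lengths are in m, angles in rad, forces in N, time in s.
With the tool pointing down it reaches from about 0.35 to 0.775 m from the base axis. Payload 5.5 kg.
Tool frame: the origin (TCP) lies between the finger pads; the fingertips stand 19 mm ahead of it and the grasp point (between the pads) is the TCP; z points along the fingers, y is the line along which they close (so a half turn about z gives the same grasp; the last joint's range is limited). The gripper opens to 85 mm and grips with 20 to 120 N. Pads are 22 mm wide; open, the fingers measure 114 mm over their backs; the gripper's body (76 mm by 85 mm) begins 54 mm behind the grasp point. The pads swing forward as they close: fully open they stand 13 mm farther back than shut.
Start: joints at [-1.342, 0.313, 0.046, 1.304, 0, 1.431], TCP at [0.207, -0.536, 0.229] pointing down, gripper open.
Joint ranges: [-2.76, 2.76], [-0.86, 1.69], [-1.03, 1.26], [-2.2, 2.34], [-1.47, 1.5], [-3.14, 3.14]. Speed limits (rad/s): [2.57, 2.57, 3.14, 3.14, 3.14, 3.14].

INTERFACE

Orientations are given as a unit quaternion [w, x, y, z].
In Python, from workcell import env gives the robot as it stands.
- The arm moves only by the tool carry_out, never from a script. Its argument "increments" is a list that holds one entry, the list of rows, each a list of 6 numbers: the shift along the tool's x, y, z each as a share of 50 cm, from -1 to 1, then the turn, a rotation vector about the tool's x, y, z each as a share of 2 pi rad, from -1 to 1. In form: [[[x, y, z, ax, ay, az], ...]]. A call has 1 to 5 rows; each row is the pose to reach, as a shift and turn from the pose commanded when the call began, along the tool's axes at that moment, turning the shorter way round; what a row does not reach only later rows make up. A row lasts 1/8 s, in which the tool goes at most 62.5 mm and 10.7 degrees, less where a joint would pass 70% of its speed; a pose out of reach is approached as far as the arm can. A call with a number of a shift or a turn outside -1 to 1 is refused whole. A call with a gripper value outside its range is refused whole. "jaw" is the closure, from 0 (fully open) to 1 (shut), set as the call begins (left out, the last holds). The fingers move at their own pace and stop on an object; "squeeze" is the grip in N (left out, the last holds). Time passes only in rows, so rows that repeat a pose let the fingers close. It gives the time, the measured TCP pose, the force, the opening and the grip force at its end, in the units of the state.
- env.get_state(): the state, without advancing time (a new reading comes with each control period).
- env.read_camera(name): name is "side" or "top" or "wrist"; returns a dict with "frame" (384x512x3 uint8, blue, green, red), "z_map" (384x512 float32, m along the optical axis (not along the pixel's ray), 0 where there is no reading), "intrinsics" (3x3 intrinsics, pixels), "R" (3x3) and "t" (3): a world point X has camera coordinates R X + t; the wrist camera has in their place "T_tool_cam" (4x4, takes a point from camera to tool coordinates, whose origin is the TCP and whose axes are the flange's). Camera axes: x right, y down, z forward; pixel columns grow to the right and rows downward; lengths in m; the calibration is good to about 2 mm. A picture is of the moment at which its call begins: read the wrist's pose just before it.
- env.hand_in(): hands the job in; it is judged then, once.
Trained networks look in the newest picture that a camera, given by its name, has taken for a name from the list of things; names that differ only in an ending like _2 or _b are one class to them, and where a whole thing is asked for, a point or a joint stands for the part that bears it (a point fixed in the world has none). Each returns a list of dicts, best first, with "score" (0 to 1); they miss things now and then, are a little off and sometimes report something else, mostly with a low value. They report only what shows in the picture. A call takes as long as a camera call. They do not tell look-alikes from the thing itself.
- env.find_in(camera, name): "position" ([x, y, z] in m, in world coordinates, good to about 4 mm: the middle of the surface that is visible of it).
The state is a dict: "clock": time; "joint_pos": joint angles; "qvel": joint speeds; "tau": joint torques, N m; "tcp_pos": TCP position; "orientation": TCP orientation; "wrist_force": force on the tool from outside, world axes, zero at the start; "ft_torque": the same for the moment, N m; "finger_gap": finger opening in m; "grip_force": force on a finger pad.
Only numpy, scipy, OpenCV 4.12 (cv2) and the standard library are available. Lean on these libraries where they do the work, as an engineer would, in place of code of your own. Each camera call takes 0.05 s, during which the arm holds its last target. There are 200 camera calls.

## Working session

There is one attempt and no reset: what is moved stays moved. The work goes in short steps, Python scripts to look and compute and a tool call to move; the robot and the scene stay as the last step left them, time stands still between calls to the robot, and variables do not carry over. Pictures are saved under pics/ and viewed, at most 14 in all, crops included, and the job is handed in when it is done.

Besides the shell and the picture viewer there is one more tool, called in YAML: its name, and indented under it one key for each argument. carry_out: Moves the arm, as the interface text tells. Its arguments: {"type":"object","properties":{"increments":{"type":"array","items":{"type":"array","items":{"type":"array","items":{"type":"number","minimum":-1,"maximum":1}}}},"jaw":{"type":"number"},"squeeze":{"type":"number"}},"required":["increments"]}

```bash
ls; mkdir -p pics
cat > h.py <<'E'
import numpy as np,cv2
from scipy.spatial.transform import Rotation as Ro
from workcell import env
def save(cam,fn):
    d=env.read_camera(cam); cv2.imwrite('pics/'+fn,d['frame']); np.savez('/tmp/'+cam+'.npz',**d); return d
def pt(d,u,v,z=None):
    z=d['z_map'][v,u] if z is None else z
    p=np.linalg.inv(d['intrinsics'])@[u,v,1]*z
    return d['R'].T@(p-d['t'])
E
python3 - <<'E'
from h import *
print(env.get_state())
for c in ('top','side'):
    d=save(c,c+'0.png'); print(c,d['intrinsics'].round(1).tolist(),d['R'].round(3).tolist(),d['t'].round(3).tolist())
    for n in 'rack slot1 slot4 board_red board_green board_black board_yellow cradle pole hook stop_top eye flap glue tin cork_block tape_measure bench_brush mug block_plane'.split():
        print(n,[(round(x['score'],2),np.round(x['position'],3).tolist()) for x in env.find_in(c,n)][:3])
a=cv2.imread('pics/top0.png');cv2.imwrite('pics/top0b.png',cv2.resize(a,(800,600)))
a=cv2.imread('pics/side0.png');cv2.imwrite('pics/side0b.png',cv2.resize(a,(800,600)))
E
```

```text
pics
{'clock': 0.0, 'joint_pos': array([-1.34159338e+00,  3.13963636e-01,  4.49784738e-02,  1.30359219e+00,
       -2.46437688e-05,  1.43124448e+00]), 'qvel': array([ 0.00148039, -0.00032548, -0.00045515,  0.00019737, -0.00054417,
       -0.00055266]), 'tau': array([ 6.31431903e-04, -4.80630469e+01,  2.98531491e+01,  1.92732818e-02,
       -2.63102828e-05, -7.29454001e-06]), 'tcp_pos': array([ 0.20715324, -0.53583822,  0.22792958]), 'orientation': array([-8.89064304e-04,  9.83050194e-01,  1.83334456e-01, -5.22137825e-05]), 'wrist_force': array([-0.24506939, -0.0263492 ,  0.01294372]), 'ft_torque': array([ 0.03888455,  0.01328068, -0.00871127]), 'grip_force': 0.0, 'finger_gap': 0.08479960332306812}
top [[358.7, 0.0, 257.2], [0.0, 358.7, 186.8], [0.0, 0.0, 1.0]] [[-0.003, -1.0, 0.0], [-0.983, 0.003, -0.182], [0.182, -0.001, -0.983]] [-0.027, 0.537, 1.44]
rack [(0.66, [0.599, 0.384, 0.06])]
slot1 [(0.97, [0.591, 0.381, 0.06])]
slot4 [(0.97, [0.591, 0.381, 0.06])]
board_red [(0.84, [0.536, -0.092, 0.01])]
board_green [(0.66, [0.556, 0.0, 0.005]), (0.38, [0.675, 0.037, 0.068]), (0.16, [0.
[... 1684 characters left out ...]
, 0.016])]
pole [(0.82, [0.448, -0.228, 0.053]), (0.32, [0.502, -0.395, 0.061])]
hook [(0.6, [0.448, -0.228, 0.05]), (0.37, [0.58, 0.408, 0.062])]
stop_top [(0.56, [0.671, 0.039, 0.069]), (0.27, [0.764, 0.084, 0.091]), (0.17, [0.58, 0.412, 0.064])]
eye [(0.87, [0.53, -0.445, 0.439])]
flap [(0.63, [0.529, -0.442, 0.446]), (0.28, [0.529, 0.09, 0.012])]
glue [(0.7, [0.579, 0.413, 0.064]), (0.67, [0.764, 0.088, 0.088]), (0.31, [0.306, 0.456, 0.053])]
tin [(0.77, [0.755, 0.212, 0.09])]
cork_block [(0.64, [0.707, -0.126, 0.034])]
tape_measure [(0.69, [0.665, -0.213, 0.046]), (0.58, [0.754, 0.209, 0.089])]
bench_brush []
mug [(0.69, [0.5, -0.396, 0.062])]
block_plane [(0.82, [0.304, 0.454, 0.052])]
```

View pics/top0b.png

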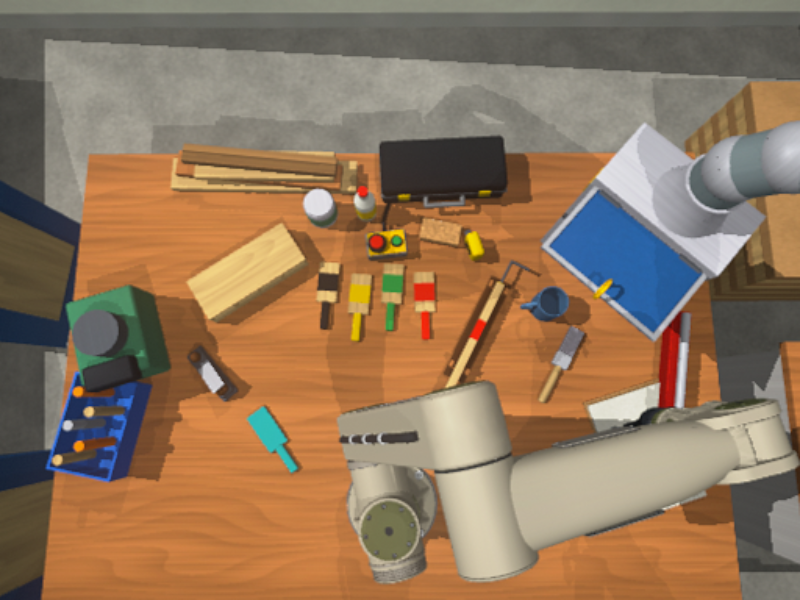

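View pics/side0b.png

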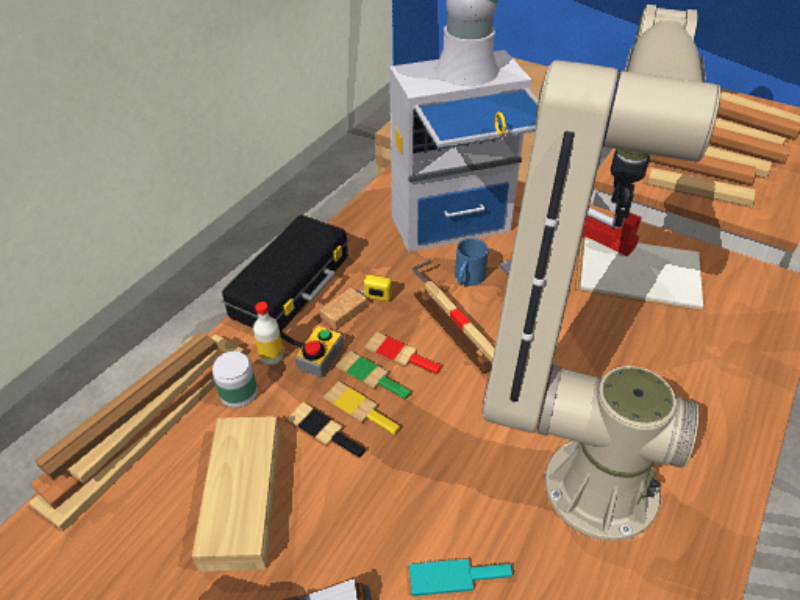

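The top picture shows four real boards: black (328,295), yellow (360,305), green (393,297) and red (425,303). The turquoise look-alike is at (273,438). The rack is at (247,272), the red button at (377,241), the pole band at (478,330) and the eye at (603,288). The side view agrees. Next I measure.

```bash
cat >> h.py <<'E'
def cloud(d):
    v,u=np.mgrid[:384,:512]; z=d['z_map']
    p=np.stack([u*z,v*z,z],-1)@np.linalg.inv(d['intrinsics']).T*1.0
    # (u*z,v*z,z) -> K^-1
    return (p-d['t'])@d['R']
def comp(mask,seed,r=15):
    n,l,s,c=cv2.connectedComponentsWithStats(mask.astype(np.uint8))
    i=min(range(1,n),key=lambda k:np.hypot(*(c[k]-seed))-0.001*s[k,4] if s[k,4]>8 else 1e9); return l==i
def rect(P):
    (c,wh,a)=cv2.minAreaRect((P[:,:2]*1000).astype(np.float32)); return np.round(c,1),np.round(wh,1),round(a,1)
SEED=dict(black=(210,189),yellow=(230,195),green=(251,190),red=(272,194))
def hsv(d): return cv2.cvtColor(d['frame'],cv2.COLOR_BGR2HSV)
def boards(d):
    """colour masks -> handle (thin) and pad centres"""
    H=hsv(d);P=cloud(d);h,s,v=H[...,0],H[...,1].astype(int),H[...,2].astype(int)
    M=dict(red=((h<5)|(h>174))&(s>190)&(v>90),green=(h>45)&(h<85)&(s>90),yellow=(h>22)&(h<33)&(s>150)&(v>120),black=(v<60)&(s<120))
    reg=(P[...,2]<.03)&(P[...,0]>.38)&(P[...,0]<.66)&(P[...,1]>-.17)&(P[...,1]<.30)
    o={}
    for n,m in M.items():
        m=m&reg; k,l,st,c=cv2.connectedComponentsWithStats(m.astype(np.uint8))
        o[n]=[(st[i,4],rect(P[l==i]),P[l==i].mean(0).round(4)) for i in range(1,k) if st[i,4]>25]
    return o
E
python3 - <<'E'
from h import *
d=dict(np.load('/tmp/top.npz'));P=cloud(d);H=hsv(d);h,s,v=[H[...,i].astype(int) for i in range(3)]
for n,o in boards(d).items():
    for x in o: print(n,x)
x,y,z=P[...,0],P[...,1],P[...,2]
print('bench z',np.median(z[330:,120:200]))
m=(abs(z-.06)<.006)&(x>.45)&(x<.75)&(y>.22)&(y<.56); m=cv2.morphologyEx(m.astype(np.uint8),cv2.MORPH_OPEN,np.ones((3,3)));m=comp(m,(158,174))
print('rack',m.sum(),rect(P[m]),P[m].mean(0))
rb=((h<6)|(h>173))&(s>150)&(x>.6)&(x<.75)&(y>-.02)&(y<.12)
for i in [1]:
    k,l,st,c=cv2.connectedComponentsWithStats(rb.astype(np.uint8))
    for i in range(1,k):
        if st[i,4]>20: print('btn',st[i],rect(P[l==i]),np.median(P[l==i],0))
m=(z>.042)&(z<.06)&(x>.28)&(x<.66)&(y>-.4)&(y<-.12)
k,l,st,c=cv2.connectedComponentsWithStats(m.astype(np.uint8))
for i in range(1,k):
    if st[i,4]>30: print('pole',st[i],rect(P[l==i]),np.median(P[l==i],0))
band=((h<6)|(h>173))&(s>150)&m
print('band',band.sum(),rect(P[band]),P[band].mean(0))
fl=(h>100)&(h<125)&(s>150)&(z>.3)
Q=P[fl];c=Q.mean(0);n=np.linalg.svd(Q-c,full_matrices=0)[2][2];r=abs((Q-c)@n);Q=Q[r<.01];c=Q.mean(0);n=np.linalg.svd(Q-c,full_matrices=0)[2][2];n*=np.sign(n[2])
print('flap',len(Q),c,n,'yaw hood',np.degrees(np.arctan2(n[1],n[0])), 'tilt',np.degrees(np.arccos(n[2])),rect(Q))
e=(h>22)&(h<33)&(s>150)&(z>.38)&(y<-.3)
print('eye',e.sum(),P[e].mean(0),P[e].min(0),P[e].max(0))
q=(P[e]-c)@n;print(q.round(3))
for zz in(.43,.46): 
    m=(abs(z-.46)<.006)&(y<-.35);print('hoodtop',m.sum(),rect(P[m]))
E
```

```text
red (np.int32(122), (array([545.2, -87.6]), array([51.6, 41.6]), 89.4), array([ 0.5456, -0.089 ,  0.0104]))
red (np.int32(78), (array([452.7, -90.7]), array([17. , 68.3]), 89.6), array([ 0.4506, -0.0898,  0.0138]))
green (np.int32(137), (array([569. ,  -2.1]), array([51.5, 45.6]), 89.8), array([ 0.5697, -0.0013,  0.0106]))
green (np.int32(80), (array([476.7,   5.5]), array([19.5, 72.2]), 85.9), array([0.4763, 0.0053, 0.0135]))
yellow (np.int32(146), (array([541.4,  87.7]), array([52.7, 49.9]), 89.6), array([0.5421, 0.0871, 0.0104]))
yellow (np.int32(87), (array([451. ,  96.1]), array([21.1, 73.1]), 85.5), array([0.4503, 0.0958, 0.0137]))
bench z 0.0016882040176531923
rack 1804 (array([596.7, 385.8]), array([124.4, 296. ]), 33.2) [0.59821319 0.3841156  0.05986909]
btn [236 151  10   9  67] (array([671.3,  41.1]), array([38.7, 33.3]), 87.5) [0.67135204 0.04252508 0.06519971]
pole [301 158   9   7  35] (array([ 646., -230.]), array([33.7, 25.1]), 89.9) [ 0.64475042 -0.22924392  0.05529313]
pole [285 172  41  76 422] (array([ 442.3, -230.7]), array([ 22.8, 354.6]), 62.5) [ 0.43054465 -0.22420514  0.05132447]
band 69 (array([ 436.9, -227.3]), array([21.7, 51.3]), 62.7) [ 0.43650086 -0.22748852  0.05154223]
flap 607 [ 0.52727916 -0.46931054  0.43921841] [ 0.04473854 -0.04039509  0.9981817 ] yaw hood -42.079353266870626 tilt 3.455704643196133 (array([ 529.8, -467.5]), array([255.8,  27.9]), 45.9)
eye 37 [ 0.46228641 -0.40525917  0.47548087] [ 0.44748699 -0.41947504  0.44658335] [ 0.47818309 -0.3927958   0.4950277 ]
[0.043 0.011 0.044 0.043 0.045 0.01  0.046 0.045 0.009 0.006 0.046 0.047
 0.005 0.005 0.043 0.047 0.05  0.005 0.002 0.04  0.044 0.046 0.005 0.006
 0.041 0.043 0.045 0.035 0.041 0.045 0.036 0.037 0.02  0.028 0.03  0.015
 0.027]
hoodtop 3069 (array([ 521.4, -501.5]), array([323.8, 520.2]), 59.6)
hoodtop 3069 (array([ 521.4, -501.5]), array([323.8, 520.2]), 59.6)
```

```bash
cat >> h.py <<'E'
def down(psi,pitch=0): # pitch: extra turn about world-level axis
    return Ro.from_euler('z',psi,degrees=True)*Ro.from_matrix(np.diag([1.,-1,-1]))
def plan(wps,spd=45,ang=9.0,start=None):
    s=env.get_state(); q=s['orientation']
    p,R=(s['tcp_pos'],Ro.from_quat([q[1],q[2],q[3],q[0]])) if start is None else start
    print('at',p.round(4),'psi',np.degrees(np.arctan2(*R.as_matrix()[1::-1,0])).round(1),'q6',s['joint_pos'][5].round(2))
    for w in wps:
        tp=np.array(w[0],float); tR=w[1] if isinstance(w[1],Ro) else down(w[1]); v=w[2] if len(w)>2 else spd
        tot=(R.inv()*tR).as_rotvec(); n=max(1,np.ceil(max(np.linalg.norm(tp-p)*1000/v,np.degrees(np.linalg.norm(tot))/ang)))
        k=int(np.ceil(n/4)); R0,p0=R,p
        for i in range(1,k+1):
            gp=p0+(tp-p0)*i/k; gR=R0*Ro.from_rotvec(tot*i/k)
            a=R.inv().apply(gp-p)/.5; b=(R.inv()*gR).as_rotvec()/(2*np.pi)
            a=a.round(3);b=b.round(4); print('  ',[*(a+0).tolist(),*(b+0).tolist()],'x',int(np.ceil(n/k))+1)
            p=p+R.apply(a*.5); R=R*Ro.from_rotvec(b*2*np.pi)
        print(' ->',p.round(4))
E
python3 - <<'E'
from h import *
d=dict(np.load('/tmp/top.npz'));P=cloud(d);H=hsv(d);h,s,v=[H[...,i].astype(int) for i in range(3)]
x,y,z=P[...,0],P[...,1],P[...,2]
print(H[188:216:4,209].tolist())
fl=(h>100)&(h<125)&(s>150)&(z>.3)&(x<.85)&(x>.3)&(z<.5)
Q=P[fl];c=np.median(Q,0);Q=Q[abs(Q[:,2]-c[2])<.03];c=Q.mean(0);n=np.linalg.svd(Q-c,full_matrices=0)[2][2];n*=np.sign(n[2])
print('flap',len(Q),c,n,rect(Q),Q.min(0),Q.max(0), 'resid',np.std((Q-c)@n))
w=env.read_camera('wrist');print(w['T_tool_cam'].round(3).tolist(),w['intrinsics'].round(1).tolist())
plan([((.40,-.30,.30),70),((.665,.042,.16),100),((.671,.042,.10),100)])
E
```

```text
[[20, 119, 235], [18, 123, 190], [11, 93, 66], [12, 92, 64], [13, 102, 65], [13, 129, 75], [13, 172, 202]]
flap 3952 [ 0.52695768 -0.46842509  0.4392566 ] [-6.02551228e-04  1.49825702e-03  9.99998696e-01] (array([ 528.5, -467.1]), array([256.5, 156.9]), 48.0) [ 0.38863959 -0.61299462  0.43173618] [ 0.66719728 -0.32201941  0.44631586] resid 0.002019201830183931
[[0.001, -0.963, -0.269, 0.069], [1.0, 0.001, -0.0, 0.001], [0.001, -0.269, 0.963, -0.146], [0.0, 0.0, 0.0, 1.0]] [[283.2, 0.0, 252.1], [0.0, 283.2, 189.9], [0.0, 0.0, 1.0]]
at [ 0.2073 -0.5364  0.2288] psi 21.1 q6 1.43
   [0.265, -0.151, -0.071, 0.0, 0.0, -0.0679] x 5
   [0.304, -0.028, -0.071, 0.0, 0.0, -0.0678] x 5
 -> [ 0.4    -0.2998  0.2998]
   [0.275, 0.088, 0.093, 0.0, 0.0, -0.0278] x 5
   [0.255, 0.134, 0.093, 0.0, 0.0, -0.0278] x 5
   [0.228, 0.177, 0.094, 0.0, 0.0, -0.0278] x 5
 -> [0.6651 0.0422 0.1598]
   [-0.003, 0.012, 0.12, 0.0, 0.0, 0.0] x 3
 -> [0.6712 0.0418 0.0998]
```

Run:
```python
from h import *
plan([((.25,-.40,.30),60),((.44,-.12,.28),90),((.665,.042,.16),110),((.671,.042,.10),110)])
```

```text
at [ 0.2073 -0.5364  0.2288] psi 21.1 q6 1.43
   [0.089, -0.112, -0.071, 0.0, 0.0, -0.054] x 4
   [0.121, -0.076, -0.071, 0.0, 0.0, -0.054] x 4
 -> [ 0.2498 -0.3999  0.2998]
   [0.337, 0.025, 0.02, 0.0, 0.0, -0.0416] x 5
   [0.32, 0.111, 0.02, 0.0, 0.0, -0.0417] x 5
 -> [ 0.4399 -0.12    0.2798]
   [0.162, 0.225, 0.12, 0.0, 0.0, -0.0278] x 5
   [0.12, 0.25, 0.12, 0.0, 0.0, -0.0278] x 5
 -> [0.6651 0.0418 0.1598]
   [-0.004, 0.011, 0.12, 0.0, 0.0, 0.0] x 3
 -> [0.6709 0.0418 0.0998]
```

carry_out:
  increments:
    - [[0.089, -0.112, -0.071, 0, 0, -0.054], [0.089, -0.112, -0.071, 0, 0, -0.054], [0.089, -0.112, -0.071, 0, 0, -0.054], [0.089, -0.112, -0.071, 0, 0, -0.054]]
  jaw: 1
  squeeze: 60

```text
clock: 2.65
tcp_pos: [0.2285, -0.4687, 0.264]
orientation: [0.0, 0.938, 0.345, -0.0]
wrist_force: [-0.5, 0.2, 0.2]
finger_gap: 0.0125
grip_force: 0.0
```

carry_out:
  increments:
    - [[0.121, -0.076, -0.071, 0, 0, -0.054], [0.121, -0.076, -0.071, 0, 0, -0.054], [0.121, -0.076, -0.071, 0, 0, -0.054], [0.121, -0.076, -0.071, 0, 0, -0.054]]

```text
clock: 3.15
tcp_pos: [0.2495, -0.4008, 0.2988]
orientation: [-0.0, 0.867, 0.498, -0.0]
wrist_force: [0.1, 0.2, -0.8]
finger_gap: -0.0001
grip_force: 0.0
```

carry_out:
  increments:
    - [[0.337, 0.025, 0.02, 0, 0, -0.042], [0.337, 0.025, 0.02, 0, 0, -0.042], [0.337, 0.025, 0.02, 0, 0, -0.042], [0.337, 0.025, 0.02, 0, 0, -0.042], [0.337, 0.025, 0.02, 0, 0, -0.042]]

```text
clock: 3.78
tcp_pos: [0.3449, -0.261, 0.2891]
orientation: [-0.0, 0.793, 0.609, -0.0]
wrist_force: [-0.7, 1.1, -0.2]
finger_gap: -0.0001
grip_force: 0.0
```

carry_out:
  increments:
    - [[0.32, 0.111, 0.02, 0, 0, -0.042], [0.32, 0.111, 0.02, 0, 0, -0.042], [0.32, 0.111, 0.02, 0, 0, -0.042], [0.32, 0.111, 0.02, 0, 0, -0.042], [0.32, 0.111, 0.02, 0, 0, -0.042]]

```text
clock: 4.4
tcp_pos: [0.4395, -0.1211, 0.2794]
orientation: [-0.0, 0.706, 0.708, -0.0]
wrist_force: [-1.2, -0.9, 0.0]
finger_gap: 0.0
grip_force: 0.0
```

carry_out:
  increments:
    - [[0.162, 0.225, 0.12, 0, 0, -0.028], [0.162, 0.225, 0.12, 0, 0, -0.028], [0.162, 0.225, 0.12, 0, 0, -0.028], [0.162, 0.225, 0.12, 0, 0, -0.028], [0.162, 0.225, 0.12, 0, 0, -0.028]]

```text
clock: 5.03
tcp_pos: [0.5512, -0.04, 0.2201]
orientation: [0.0, 0.642, 0.767, -0.0]
wrist_force: [0.9, -0.1, 0.1]
finger_gap: -0.0004
grip_force: 0.0
```

carry_out:
  increments:
    - [[0.12, 0.25, 0.12, 0, 0, -0.028], [0.12, 0.25, 0.12, 0, 0, -0.028], [0.12, 0.25, 0.12, 0, 0, -0.028], [0.12, 0.25, 0.12, 0, 0, -0.028], [0.12, 0.25, 0.12, 0, 0, -0.028]]

```text
clock: 5.65
tcp_pos: [0.6635, 0.0416, 0.161]
orientation: [0.0, 0.571, 0.821, -0.0]
wrist_force: [0.1, -0.8, -1.3]
finger_gap: 0.0001
grip_force: 0.0
```

```bash
cat >> h.py <<'E'
def wrist(fn=None):
    s=env.get_state(); d=env.read_camera('wrist'); q=s['orientation']
    T=np.eye(4);T[:3,:3]=Ro.from_quat([q[1],q[2],q[3],q[0]]).as_matrix();T[:3,3]=s['tcp_pos']
    T=T@d['T_tool_cam']; d['R']=T[:3,:3].T; d['t']=-d['R']@T[:3,3]
    if fn: cv2.imwrite('pics/'+fn,d['frame'])
    np.savez('/tmp/wrist.npz',**d); return d
E
python3 - <<'E'
from h import *
d=wrist('w1.png');P=cloud(d);H=hsv(d);h,s,v=[H[...,i].astype(int) for i in range(3)];x,y,z=[P[...,i] for i in range(3)]
m=((h<6)|(h>173))&(s>150)&(z>.055)&(x>.6)&(y>-.02)&(y<.1)
print(m.sum(),rect(P[m]),np.median(P[m],0),np.argwhere(m).mean(0))
print([(r['score'],r['position']) for r in env.find_in('wrist','stop_top')])
E
```

```text
3817 (array([756.5,  52.4]), array([310.9,  60.2]), 3.5) [0.76913565 0.06591404 0.16568606] [238.37254388 394.06916427]
[(0.57, [0.6762, 0.044, 0.0657]), (0.2, [0.5332, -0.0875, 0.0101])]
```

View pics/w1.png

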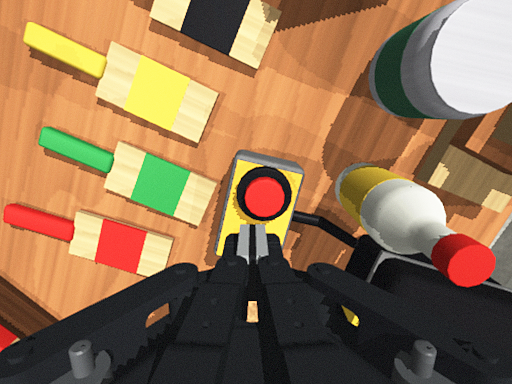

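The wrist view shows the red button at (265,197), with the closed fingertips at (255,230). The boards lie to the left and the glue to the right, clear of the fingers.

Run:
```python
from h import *
d=dict(np.load('/tmp/wrist.npz'));P=cloud(d)
print(np.median(P[185:210,253:278].reshape(-1,3),0))
p=np.median(P[185:210,253:278].reshape(-1,3),0)
plan([((p[0],p[1],p[2]+.024),110)])
```

```text
[0.67667183 0.0405671  0.06817637]
at [0.6636 0.0417 0.1614] psi 110.3 q6 1.16
   [-0.011, 0.024, 0.138, 0.0002, 0.0001, 0.0009] x 3
 -> [0.6769 0.0407 0.0924]
```

carry_out:
  increments:
    - [[-0.01, 0.02, 0.138, 0, 0, 0], [-0.01, 0.02, 0.138, 0, 0, 0], [-0.01, 0.02, 0.138, 0, 0, 0]]

```text
clock: 6.12
tcp_pos: [0.6744, 0.0414, 0.0915]
orientation: [-0.0, 0.571, 0.821, -0.0]
wrist_force: [0.2, -0.0, 1.0]
finger_gap: -0.0003
grip_force: 0.0
```

carry_out:
  increments:
    - [[0, 0, 0.006, 0, 0, 0], [0, 0, 0.012, 0, 0, 0], [0, 0, 0.016, 0, 0, 0], [0, 0, 0.016, 0, 0, 0]]

```text
clock: 6.62
tcp_pos: [0.675, 0.042, 0.0829]
orientation: [0.0, 0.571, 0.821, -0.0]
wrist_force: [-0.9, 0.5, -0.4]
finger_gap: 0.0003
grip_force: 0.0
```

carry_out:
  increments:
    - [[0, 0, 0.004, 0, 0, 0], [0, 0, 0.008, 0, 0, 0], [0, 0, 0.008, 0, 0, 0]]

```text
clock: 7.0
tcp_pos: [0.6748, 0.0419, 0.0784]
orientation: [-0.0, 0.571, 0.821, -0.0]
wrist_force: [0.6, -0.3, -0.1]
finger_gap: 0.0001
grip_force: 0.0
```

carry_out:
  increments:
    - [[0, 0, 0.003, 0, 0, 0], [0, 0, 0.006, 0, 0, 0], [0, 0, 0.006, 0, 0, 0]]

```text
clock: 7.38
tcp_pos: [0.6749, 0.0419, 0.0755]
orientation: [-0.0, 0.571, 0.821, -0.0]
wrist_force: [-1.8, 0.5, 0.7]
finger_gap: -0.0002
grip_force: 0.0
```

carry_out:
  increments:
    - [[0, 0, 0.003, 0, 0, 0], [0, 0, 0.006, 0, 0, 0], [0, 0, 0.006, 0, 0, 0]]

```text
clock: 7.75
tcp_pos: [0.6749, 0.0419, 0.0726]
orientation: [-0.0, 0.571, 0.821, -0.0]
wrist_force: [-0.4, -0.8, 1.1]
finger_gap: 0.0001
grip_force: 0.0
```

Run:
```python
from h import *
s=env.get_state();print(s['wrist_force'],s['tcp_pos'])
d=wrist();P=cloud(d)
cv2.imwrite('pics/w2.png',cv2.resize(d['frame'][150:290,180:340],None,fx=4,fy=4))
```

```text
[-0.40999446 -0.83158662  1.09239201] [0.6749469  0.04191391 0.07255809]
```

View pics/w2.png

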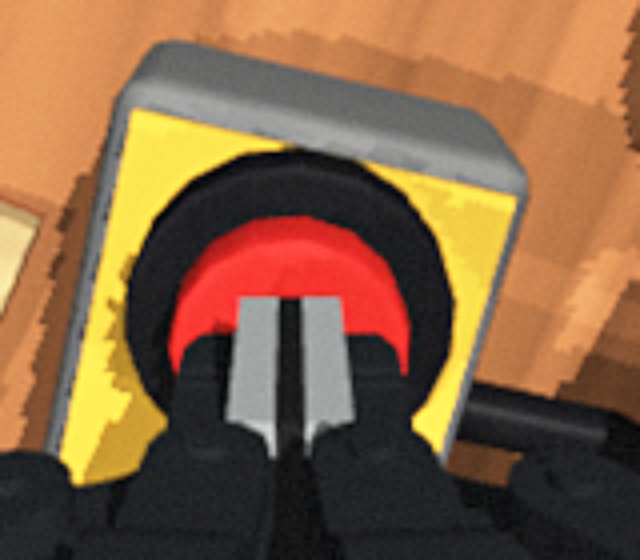

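carry_out:
  increments:
    - [[0, 0, 0.003, 0, 0, 0], [0, 0, 0.006, 0, 0, 0], [0, 0, 0.006, 0, 0, 0]]

```text
clock: 8.18
tcp_pos: [0.6749, 0.0419, 0.0695]
orientation: [-0.0, 0.571, 0.821, -0.0]
wrist_force: [-1.2, 0.5, 0.4]
finger_gap: 0.0
grip_force: 0.0
```

carry_out:
  increments:
    - [[0, 0, 0.003, 0, 0, 0], [0, 0, 0.006, 0, 0, 0], [0, 0, 0.006, 0, 0, 0]]

```text
clock: 8.55
tcp_pos: [0.6749, 0.0419, 0.0666]
orientation: [-0.0, 0.571, 0.821, -0.0]
wrist_force: [-0.2, 0.2, 0.3]
finger_gap: 0.0004
grip_force: 0.0
```

Run:
```python
from h import *
d=wrist();P=cloud(d)
for u,v in((244,235),(262,235),(244,228),(262,228),(252,212),(235,212),(270,212),(252,180),(215,180)): print(u,v,d['frame'][v,u],P[v,u].round(4))
cv2.imwrite('pics/w3.png',cv2.resize(d['frame'][150:290,180:340],None,fx=4,fy=4))
t=env.read_camera('top');P=cloud(t);
```

```text
244 235 [168 167 163] [0.668  0.0508 0.0889]
262 235 [167 167 164] [0.6761 0.0537 0.0886]
244 228 [164 161 161] [0.6678 0.0506 0.0802]
262 228 [164 166 164] [0.6763 0.0538 0.0802]
252 212 [ 36  37 220] [0.6704 0.0552 0.066 ]
235 212 [ 30  28 107] [0.6621 0.0493 0.0588]
270 212 [34 28 53] [0.6811 0.0564 0.0587]
252 180 [134 138 138] [0.666  0.067  0.0431]
215 180 [ 75 211 250] [0.6449 0.0604 0.048 ]
```

View pics/w3.png

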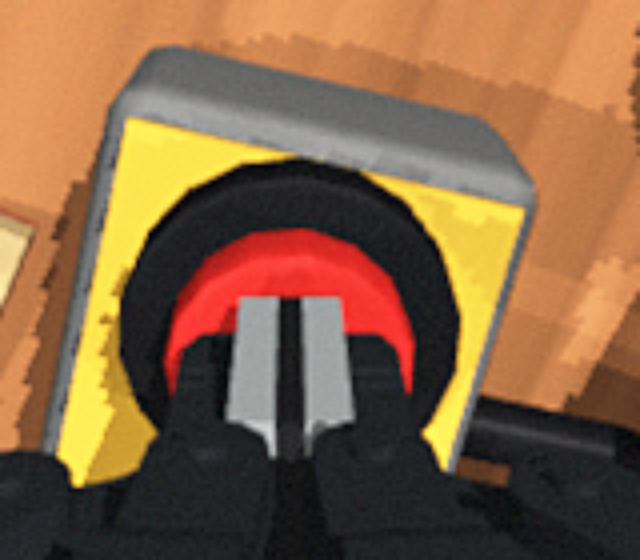

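carry_out:
  increments:
    - [[0, 0, 0.004, 0, 0, 0], [0, 0, 0.008, 0, 0, 0], [0, 0, 0.008, 0, 0, 0]]

```text
clock: 9.02
tcp_pos: [0.6753, 0.0419, 0.063]
orientation: [0.0, 0.571, 0.821, 0.0]
wrist_force: [0.2, 0.3, 1.6]
finger_gap: -0.0
grip_force: 1.1
```

carry_out:
  increments:
    - [[0, 0, 0.003, 0, 0, 0], [0, 0, 0.006, 0, 0, 0], [0, 0, 0.006, 0, 0, 0]]

```text
clock: 9.4
tcp_pos: [0.6753, 0.0419, 0.06]
orientation: [0.0, 0.571, 0.821, 0.0]
wrist_force: [-0.5, 0.6, 3.9]
finger_gap: 0.0002
grip_force: 2.0
```

carry_out:
  increments:
    - [[0, 0, 0.003, 0, 0, 0], [0, 0, 0.006, 0, 0, 0], [0, 0, 0.006, 0, 0, 0]]

```text
clock: 9.78
tcp_pos: [0.6753, 0.0419, 0.0585]
orientation: [0.001, 0.571, 0.821, 0.0]
wrist_force: [-4.0, -0.6, 11.8]
finger_gap: -0.0001
grip_force: 5.9
```

Run:
```python
from h import *
plan([((.675,.042,.13),110.3),((.51,.05,.25),180)])
```

```text
at [0.6753 0.0419 0.0585] psi 110.4 q6 1.16
   [0.0, 0.0, -0.143, 0.0002, 0.0001, 0.0003] x 3
 -> [0.6752 0.0419 0.13  ]
   [0.065, -0.152, -0.12, 0.0, 0.0, -0.0968] x 5
   [0.14, -0.088, -0.12, 0.0, 0.0, -0.0968] x 5
 -> [0.5101 0.0499 0.25  ]
```

carry_out:
  increments:
    - [[0, 0, -0.143, 0, 0, 0], [0, 0, -0.143, 0, 0, 0], [0, 0, -0.143, 0, 0, 0]]

```text
clock: 10.15
tcp_pos: [0.6755, 0.0419, 0.1287]
orientation: [0.001, 0.571, 0.821, 0.0]
wrist_force: [-0.8, 0.9, -0.5]
finger_gap: -0.0001
grip_force: 0.0
```

carry_out:
  increments:
    - [[0.065, -0.152, -0.12, 0, 0, -0.097], [0.065, -0.152, -0.12, 0, 0, -0.097], [0.065, -0.152, -0.12, 0, 0, -0.097], [0.065, -0.152, -0.12, 0, 0, -0.097], [0.065, -0.152, -0.12, 0, 0, -0.097]]
  jaw: 0.45

```text
clock: 10.78
tcp_pos: [0.5914, 0.0459, 0.1862]
orientation: [-0.002, 0.298, 0.954, -0.0]
wrist_force: [0.7, -0.7, -0.5]
finger_gap: 0.0469
grip_force: 0.0
```

carry_out:
  increments:
    - [[0.14, -0.088, -0.12, 0, 0, -0.097], [0.14, -0.088, -0.12, 0, 0, -0.097], [0.14, -0.088, -0.12, 0, 0, -0.097], [0.14, -0.088, -0.12, 0, 0, -0.097], [0.14, -0.088, -0.12, 0, 0, -0.097]]

```text
clock: 11.4
tcp_pos: [0.5095, 0.0495, 0.2472]
orientation: [-0.001, -0.001, 1.0, 0.0]
wrist_force: [-0.7, 0.1, 0.5]
finger_gap: 0.0471
grip_force: 0.0
```

```bash
cat >> h.py <<'E'
def boards(d,nmin=60):
    H=hsv(d);P=cloud(d);h,s,v=H[...,0],H[...,1].astype(int),H[...,2].astype(int)
    M=dict(red=((h<5)|(h>174))&(s>170)&(v>80),green=(h>45)&(h<85)&(s>90),yellow=(h>22)&(h<33)&(s>150)&(v>110),black=(v<85)&(s<140))
    reg=(P[...,2]<.03)&(P[...,2]>.003)&(P[...,0]>.38)&(P[...,0]<.66)&(P[...,1]>-.17)&(P[...,1]<.30)
    for n,m in M.items():
        m=m&reg; k,l,st,c=cv2.connectedComponentsWithStats(m.astype(np.uint8))
        for i in range(1,k):
            if st[i,4]>nmin: print(n,st[i,4],np.round(c[i]).astype(int),rect(P[l==i]),P[l==i].mean(0).round(4))
E
python3 - <<'E'
from h import *
d=wrist('w4.png');boards(d)
E
```

```text
red 1021 [146 123] (array([458. , -90.2]), array([75.3, 23.2]), 0.2) [ 0.4573 -0.0889  0.0143]
red 1318 [154 190] (array([550.2, -88.1]), array([49. , 55.8]), 1.5) [ 0.5498 -0.0879  0.0115]
green 902 [219 141] (array([482.7,   4.8]), array([22.3, 76.2]), 85.3) [0.4811 0.0052 0.0147]
green 1243 [216 207] (array([574. ,  -1.7]), array([54.3, 49.4]), 86.0) [ 0.5736 -0.0017  0.0116]
yellow 542 [286 123] (array([454.5,  95.5]), array([21.5, 76.2]), 85.1) [0.4574 0.093  0.0142]
yellow 1294 [279 188] (array([545.9,  88. ]), array([55. , 48.8]), 85.2) [0.5455 0.088  0.0117]
black 877 [350 145] (array([486.8, 180.4]), array([20.1, 75.6]), 86.5) [0.4851 0.1795 0.0146]
black 1203 [339 210] (array([578.3, 174.8]), array([55. , 49.1]), 87.2) [0.5779 0.1739 0.0117]
black 355 [235 253] (array([642.6,  24.9]), array([ 2.3, 75.9]), 6.4) [0.6426 0.0251 0.0195]
```

View pics/w4.png

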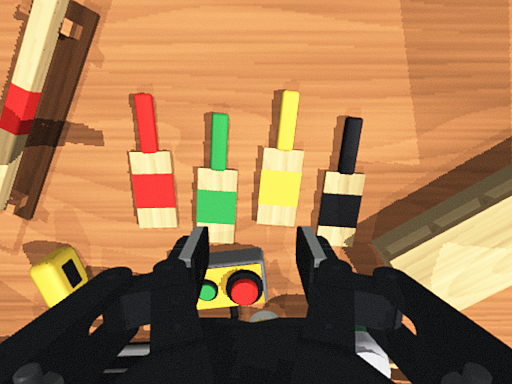

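Run:
```python
from h import *
plan([((.485,.180,.06),176.5),((.485,.180,.002),176.5,30)])
d=dict(np.load('/tmp/wrist.npz'));P=cloud(d);z=P[...,2]
m=(abs(z-.062)<.006)&(P[...,1]>.2);m[:, :370]=0;Q=P[m]
# front edge: for bins along rack y take min along rack x
for a in(33.2,):
    R=Ro.from_euler('z',-a,degrees=True).as_matrix();q=(Q-[.5967,.3858,0])@R.T
    for b in np.arange(-.15,.15,.03):
        k=(q[:,1]>b)&(q[:,1]<b+.03)
        if k.sum()>20: print(round(b+.015,3),np.percentile(q[k,0],2).round(4),k.sum(),q[k,1].min().round(4))
```

```text
at [0.5095 0.0495 0.2472] psi -179.8 q6 -0.06
   [0.024, 0.131, 0.187, 0.0, -0.0001, 0.0051] x 4
   [0.028, 0.129, 0.188, 0.0, -0.0002, 0.0051] x 4
 -> [0.485  0.1799 0.0598]
   [0.0, 0.0, 0.116, 0.0, 0.0, 0.0] x 3
 -> [0.485  0.1799 0.0018]
-0.135 -0.0578 632 -0.1484
-0.105 -0.0576 1665 -0.12
-0.075 -0.0576 1935 -0.09
-0.045 -0.0574 1995 -0.06
-0.015 -0.0578 1560 -0.03
0.015 -0.0582 268 0.0001
```

carry_out:
  increments:
    - [[0.024, 0.131, 0.187, 0, 0, 0.005], [0.024, 0.131, 0.187, 0, 0, 0.005], [0.024, 0.131, 0.187, 0, 0, 0.005], [0.024, 0.131, 0.187, 0, 0, 0.005]]

```text
clock: 11.95
tcp_pos: [0.4981, 0.1148, 0.1552]
orientation: [0.0, 0.014, 1.0, -0.0]
wrist_force: [0.5, -0.2, -0.0]
finger_gap: 0.0469
grip_force: 0.0
```

carry_out:
  increments:
    - [[0.028, 0.129, 0.188, 0, 0, 0.005], [0.028, 0.129, 0.188, 0, 0, 0.005], [0.028, 0.129, 0.188, 0, 0, 0.005], [0.028, 0.129, 0.188, 0, 0, 0.005]]

```text
clock: 12.45
tcp_pos: [0.4874, 0.1793, 0.0626]
orientation: [0.002, 0.03, 1.0, 0.0]
wrist_force: [0.2, -0.1, 0.6]
finger_gap: 0.0471
grip_force: 0.0
```

carry_out:
  increments:
    - [[0, 0, 0.05, 0, 0, 0], [0, 0, 0.1, 0, 0, 0], [0, 0, 0.11, 0, 0, 0], [0, 0, 0.114, 0, 0, 0]]

```text
clock: 12.95
tcp_pos: [0.487, 0.1794, 0.0052]
orientation: [0.001, 0.03, 1.0, 0.0]
wrist_force: [-0.3, -0.9, 0.1]
finger_gap: 0.0469
grip_force: 0.0
```

carry_out:
  increments:
    - [[0, 0, 0, 0, 0, 0], [0, 0, 0, 0, 0, 0], [0, 0, 0, 0, 0, 0], [0, 0, 0, 0, 0, 0]]
  jaw: 1
  squeeze: 60

```text
clock: 13.45
tcp_pos: [0.4866, 0.1799, 0.0053]
orientation: [0.001, 0.029, 1.0, -0.0]
wrist_force: [-1.2, -1.0, 5.7]
finger_gap: 0.0198
grip_force: 59.0
```

carry_out:
  increments:
    - [[0, 0, -0.04, 0, 0, 0], [0, 0, -0.1, 0, 0, 0], [0, 0, -0.2, 0, 0, 0], [0, 0, -0.2, 0, 0, 0]]

```text
clock: 13.95
tcp_pos: [0.4887, 0.1806, 0.1082]
orientation: [0.004, 0.029, 1.0, 0.001]
wrist_force: [0.5, -0.3, -0.9]
finger_gap: 0.0193
grip_force: 58.9
```

Run:
```python
from h import *
c,s=np.cos(np.radians(33.2)),np.sin(np.radians(33.2))
def rk(x,y): return np.array([.599+x*c-y*s,.386+x*s+y*c])
d=wrist('w5.png');P=cloud(d)
plan([((*rk(-.30,.108),.12),213.2),((*rk(-.255,.108),.037),213.2)])
```

```text
at [0.4872 0.1803 0.1061] psi 176.7 q6 0.26
   [0.206, 0.12, -0.015, 0.0, 0.0004, -0.0507] x 4
   [0.157, 0.178, -0.014, -0.0001, 0.0004, -0.0508] x 4
 -> [0.289  0.312  0.1199]
   [-0.09, 0.0, 0.166, 0.0, 0.0, 0.0] x 4
 -> [0.3267 0.3366 0.0369]
```

View pics/w5.png

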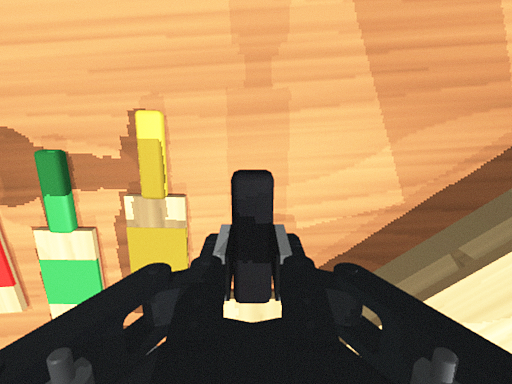

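carry_out:
  increments:
    - [[0.206, 0.12, -0.015, 0, 0, -0.051], [0.206, 0.12, -0.015, 0, 0, -0.051], [0.206, 0.12, -0.015, 0, 0, -0.051], [0.206, 0.12, -0.015, 0, 0, -0.051]]

```text
clock: 14.5
tcp_pos: [0.3857, 0.2458, 0.1106]
orientation: [-0.0, -0.131, 0.991, -0.0]
wrist_force: [0.8, 0.1, 0.3]
finger_gap: 0.0199
grip_force: 59.0
```

carry_out:
  increments:
    - [[0.157, 0.178, -0.014, 0, 0, -0.051], [0.157, 0.178, -0.014, 0, 0, -0.051], [0.157, 0.178, -0.014, 0, 0, -0.051], [0.157, 0.178, -0.014, 0, 0, -0.051], [0.157, 0.178, -0.014, 0, 0, -0.051]]

```text
clock: 15.12
tcp_pos: [0.2886, 0.3108, 0.118]
orientation: [0.0, -0.286, 0.958, -0.0]
wrist_force: [0.2, -0.5, -0.1]
finger_gap: 0.0196
grip_force: 59.2
```

Run:
```python
from h import *
c,s=np.cos(np.radians(33.2)),np.sin(np.radians(33.2))
def rk(x,y): return np.array([.599+x*c-y*s,.386+x*s+y*c])
d=wrist('w6.png');P=cloud(d)
Rm=Ro.from_euler('z',-33.2,degrees=True).as_matrix();q=(P-[.599,.386,0])@Rm.T
m=(abs(q[...,2]-.062)<.006)&(abs(q[...,0])<.09)&(abs(q[...,1])<.18);Q=q[m]
for b in np.arange(-.15,.15,.03):
    k=(Q[:,1]>b)&(Q[:,1]<b+.03)
    if k.sum()>20: print(round(b+.015,3),np.percentile(Q[k,0],2).round(4),k.sum())
print(np.percentile(Q[:,1],[.5,99.5]))
# held blade: points near z .12, in rack frame
m=(q[...,2]>.10)&(q[...,2]<.14)&(q[...,0]<-.12);Q=q[m];print('blade',len(Q),rect(Q)) if m.sum() else 0
# slot openings: front face points
m=(abs(q[...,0]+.061)<.008)&(q[...,2]<.055)&(q[...,2]>.01);Q=q[m];print('face',len(Q))
plan([((*rk(-.255,.108),.040),213.2,30)])
```

```text
Traceback (most recent call last):
IndexError: index -1 is out of bounds for axis 0 with size 0
```

View pics/w6.png

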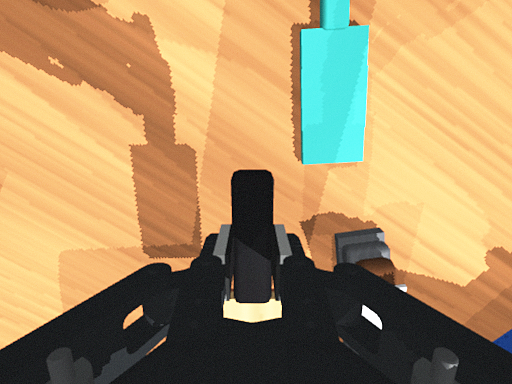

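```bash
cat >> h.py <<'E'
c_,s_=np.cos(np.radians(33.2)),np.sin(np.radians(33.2))
def rk(x,y,z): return np.array([.598+x*c_-y*s_,.386+x*s_+y*c_,z])
def tork():
    p=env.get_state()['tcp_pos']-[.598,.386,0]; print('rack frame',np.round([p[0]*c_+p[1]*s_,-p[0]*s_+p[1]*c_,p[2]],4))
E
python3 - <<'E'
from h import *
tork();plan([(rk(-.255,.108,.040),213.2,30),(rk(-.13,.108,.040),213.2,40)])
E
```

```text
rack frame [-0.3001  0.1065  0.118 ]
at [0.2885 0.3108 0.118 ] psi -146.8 q6 0.05
   [-0.09, 0.003, 0.156, -0.0001, 0.0, 0.0] x 5
 -> [0.3254 0.3367 0.04  ]
   [-0.25, 0.0, 0.0, 0.0, 0.0, 0.0] x 5
 -> [0.43   0.4051 0.04  ]
```

carry_out:
  increments:
    - [[-0.09, 0.003, 0.05, 0, 0, 0], [-0.09, 0.003, 0.11, 0, 0, 0], [-0.09, 0.003, 0.156, 0, 0, 0], [-0.09, 0.003, 0.156, 0, 0, 0]]

```text
clock: 15.68
tcp_pos: [0.3234, 0.3357, 0.0385]
orientation: [-0.002, -0.286, 0.958, -0.001]
wrist_force: [-0.4, -0.5, -1.0]
finger_gap: 0.0196
grip_force: 59.2
```

carry_out:
  increments:
    - [[-0.05, 0, 0, 0, 0, 0], [-0.1, 0, 0, 0, 0, 0], [-0.13, 0, 0, 0, 0, 0], [-0.13, 0, 0, 0, 0, 0]]

```text
clock: 16.18
tcp_pos: [0.3796, 0.3735, 0.0409]
orientation: [0.001, -0.287, 0.958, 0.0]
wrist_force: [-0.7, -0.4, -0.9]
finger_gap: 0.0199
grip_force: 59.2
```

Run:
```python
from h import *
tork();d=save('top','t1.png');cv2.imwrite('pics/t1c.png',cv2.resize(d['frame'][100:300,80:290],None,fx=3,fy=3))
```

```text
rack frame [-0.1896  0.1092  0.0409]
```

View pics/t1c.png

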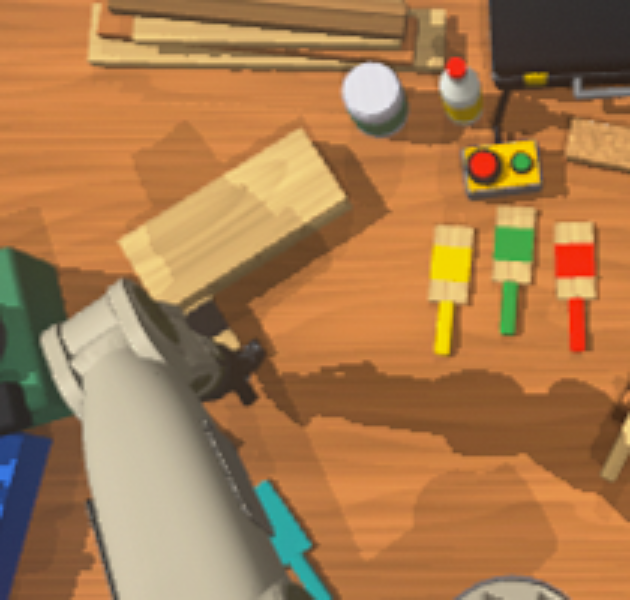

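carry_out:
  increments:
    - [[-0.06, 0, 0, 0, 0, 0], [-0.11, 0, 0, 0, 0, 0], [-0.15, 0, 0, 0, 0, 0], [-0.15, 0, 0, 0, 0, 0]]

```text
clock: 16.73
tcp_pos: [0.441, 0.4144, 0.0402]
orientation: [-0.0, -0.287, 0.958, -0.0]
wrist_force: [-0.8, -0.7, -0.9]
finger_gap: 0.0198
grip_force: 59.2
```

carry_out:
  increments:
    - [[-0.01, 0, 0, 0, 0, 0], [-0.02, 0, 0, 0, 0, 0], [-0.02, 0, 0, 0, 0, 0]]

```text
clock: 17.1
tcp_pos: [0.4492, 0.4199, 0.0404]
orientation: [0.0, -0.287, 0.958, -0.0]
wrist_force: [0.3, -1.1, -0.3]
finger_gap: 0.0198
grip_force: 59.2
```

carry_out:
  increments:
    - [[-0.006, 0, 0, 0, 0, 0], [-0.01, 0, 0, 0, 0, 0], [-0.01, 0, 0, 0, 0, 0]]

```text
clock: 17.48
tcp_pos: [0.4535, 0.4227, 0.0402]
orientation: [0.0, -0.287, 0.958, -0.0]
wrist_force: [0.2, 1.0, -1.6]
finger_gap: 0.0194
grip_force: 59.2
```

carry_out:
  increments:
    - [[-0.004, 0, 0, 0, 0, 0], [-0.008, 0, 0, 0, 0, 0], [-0.008, 0, 0, 0, 0, 0]]

```text
clock: 17.85
tcp_pos: [0.457, 0.4249, 0.0402]
orientation: [0.0, -0.287, 0.958, -0.0]
wrist_force: [-0.5, 0.5, -1.0]
finger_gap: 0.0194
grip_force: 59.2
```

carry_out:
  increments:
    - [[-0.004, 0, 0, 0, 0, 0], [-0.006, 0, 0, 0, 0, 0], [-0.006, 0, 0, 0, 0, 0]]

```text
clock: 18.23
tcp_pos: [0.458, 0.4258, 0.0397]
orientation: [-0.001, -0.287, 0.958, -0.0]
wrist_force: [-4.6, -2.2, -0.4]
finger_gap: 0.0197
grip_force: 59.2
```

carry_out:
  increments:
    - [[-0.002, 0, 0, 0, 0, 0], [-0.004, 0, 0, 0, 0, 0], [-0.004, 0, 0, 0, 0, 0]]

```text
clock: 18.6
tcp_pos: [0.4579, 0.4259, 0.0391]
orientation: [-0.003, -0.287, 0.958, -0.001]
wrist_force: [-7.8, -3.7, 1.2]
finger_gap: 0.0195
grip_force: 59.3
```

carry_out:
  increments:
    - [[0.002, 0, 0.004, 0, 0, 0], [0.002, 0, 0.007, 0, 0, 0], [0.002, 0, 0.007, 0, 0, 0]]

```text
clock: 18.98
tcp_pos: [0.4579, 0.4258, 0.036]
orientation: [-0.002, -0.287, 0.958, -0.001]
wrist_force: [-6.3, -3.4, 1.2]
finger_gap: 0.0199
grip_force: 59.4
```

carry_out:
  increments:
    - [[0, 0, 0, 0, 0, 0], [0, 0, 0, 0, 0, 0], [0, 0, 0, 0, 0, 0]]
  jaw: 0.5

```text
clock: 19.35
tcp_pos: [0.4609, 0.4275, 0.0372]
orientation: [0.001, -0.287, 0.958, 0.0]
wrist_force: [1.2, 1.1, 1.0]
finger_gap: 0.0429
grip_force: 0.0
```

carry_out:
  increments:
    - [[0, 0, -0.06, 0, 0, 0], [0, 0, -0.16, 0, 0, 0], [0, 0, -0.28, 0, 0, 0], [0, 0, -0.28, 0, 0, 0]]

```text
clock: 19.85
tcp_pos: [0.4633, 0.4293, 0.1832]
orientation: [0.006, -0.287, 0.958, 0.002]
wrist_force: [0.1, -0.5, -0.9]
finger_gap: 0.0423
grip_force: 0.0
```

Run:
```python
from h import *
plan([((.505,.04,.24),180,55)])
```

```text
at [0.4633 0.4293 0.1832] psi -146.6 q6 0.04
   [0.179, -0.348, -0.059, 0.0003, 0.0009, 0.0463] x 5
   [0.071, -0.385, -0.058, 0.0003, 0.0009, 0.0464] x 5
 -> [0.5051 0.0399 0.2402]
```

carry_out:
  increments:
    - [[0.179, -0.348, -0.059, 0, 0, 0.046], [0.179, -0.348, -0.059, 0, 0, 0.046], [0.179, -0.348, -0.059, 0, 0, 0.046], [0.179, -0.348, -0.059, 0, 0, 0.046], [0.179, -0.348, -0.059, 0, 0, 0.046]]

```text
clock: 20.48
tcp_pos: [0.4813, 0.232, 0.206]
orientation: [0.0, -0.145, 0.989, 0.0]
wrist_force: [-0.0, 0.4, 0.9]
finger_gap: 0.0427
grip_force: 0.0
```

carry_out:
  increments:
    - [[0.071, -0.385, -0.058, 0, 0, 0.046], [0.071, -0.385, -0.058, 0, 0, 0.046], [0.071, -0.385, -0.058, 0, 0, 0.046], [0.071, -0.385, -0.058, 0, 0, 0.046], [0.071, -0.385, -0.058, 0, 0, 0.046]]

```text
clock: 21.1
tcp_pos: [0.503, 0.0387, 0.2347]
orientation: [-0.0, -0.002, 1.0, 0.0]
wrist_force: [0.8, 0.3, 0.9]
finger_gap: 0.0427
grip_force: 0.0
```

Run:
```python
from h import *
d=wrist('w7.png');boards(d);t=save('top','t2.png');boards(t,25)
plan([((.456,.095,.06),175.3),((.456,.095,.008),175.3,30)])
P=cloud(t);H=hsv(t);q=(P-[.598,.386,0])@Ro.from_euler('z',-33.2,degrees=True).as_matrix().T
m=(H[...,2]<85)&(H[...,1]<140)&(q[...,0]>-.16)&(q[...,0]<-.05)&(q[...,1]>.07)&(q[...,1]<.15);print('black in rack',m.sum(),q[m].min(0),q[m].max(0),q[m].mean(0))
```

```text
red 1072 [151 128] (array([458.5, -90.1]), array([75.5, 22. ]), 1.8) [ 0.4572 -0.089   0.0143]
red 1381 [159 197] (array([550.2, -88.2]), array([49.2, 55.2]), 1.6) [ 0.5498 -0.0879  0.0115]
green 955 [226 147] (array([482.3,   4.7]), array([21.5, 75.9]), 85.9) [0.4808 0.005  0.0147]
green 1243 [223 213] (array([573.9,  -1.7]), array([54.5, 49.5]), 85.7) [ 0.5726 -0.0009  0.0116]
yellow 556 [294 128] (array([454.5,  95.3]), array([21.6, 75.9]), 85.3) [0.4566 0.0921 0.0141]
yellow 1356 [288 195] (array([545.8,  88. ]), array([55.2, 48.7]), 84.7) [0.5454 0.0879 0.0117]
black 429 [240 262] (array([642.8,  23. ]), array([ 3.5, 80.8]), 5.9) [0.6428 0.0228 0.0194]
red 127 [271 186] (array([545.3, -87.6]), array([51.5, 40.8]), 90.0) [ 0.5452 -0.0879  0.0104]
red 80 [272 208] (array([453.1, -90.6]), array([17.3, 69. ]), 89.6) [ 0.4515 -0.0903  0.0135]
green 26 [252 177] (array([584.6,  -8.7]), array([38.5, 13.9]), 89.8) [ 0.5867 -0.0072  0.0107]
green 81 [249 202] (array([477.2,   5.5]), array([19.5, 72.5]), 85.6) [0.4765 0.0052 0.014 ]
at [0.5025 0.0397 0.2346] psi -179.6 q6 -0.09
   [0.046, 0.055, 0.175, 0.0, -0.0001, 0.0071] x 4
   [0.048, 0.054, 0.174, 0.0001, -0.0001, 0.007] x 4
 -> [0.4562 0.0951 0.0602]
   [0.0, 0.0, 0.104, 0.0, 0.0, 0.0] x 3
 -> [0.4562 0.0951 0.0082]
black in rack 89 [-0.13493707  0.10135658 -0.00022807] [-0.06122815  0.13058483  0.05109481] [-0.09804963  0.11128277  0.04268253]
```

carry_out:
  increments:
    - [[0.046, 0.055, 0.175, 0, 0, 0.007], [0.046, 0.055, 0.175, 0, 0, 0.007], [0.046, 0.055, 0.175, 0, 0, 0.007], [0.046, 0.055, 0.175, 0, 0, 0.007]]

```text
clock: 21.7
tcp_pos: [0.4806, 0.0662, 0.1489]
orientation: [0.001, 0.019, 1.0, -0.0]
wrist_force: [1.1, 0.0, -0.0]
finger_gap: 0.0425
grip_force: 0.0
```

carry_out:
  increments:
    - [[0.048, 0.054, 0.174, 0, 0, 0.007], [0.048, 0.054, 0.174, 0, 0, 0.007], [0.048, 0.054, 0.174, 0, 0, 0.007], [0.048, 0.054, 0.174, 0, 0, 0.007]]

```text
clock: 22.2
tcp_pos: [0.4593, 0.0931, 0.0629]
orientation: [0.002, 0.042, 0.999, -0.0]
wrist_force: [0.3, 0.2, 0.2]
finger_gap: 0.0426
grip_force: 0.0
```

carry_out:
  increments:
    - [[0, 0, 0.05, 0, 0, 0], [0, 0, 0.1, 0, 0, 0], [0, 0, 0.104, 0, 0, 0], [0, 0, 0.104, 0, 0, 0]]

```text
clock: 22.7
tcp_pos: [0.4584, 0.093, 0.0103]
orientation: [0.001, 0.042, 0.999, 0.0]
wrist_force: [0.2, 0.1, 0.7]
finger_gap: 0.0423
grip_force: 0.0
```

carry_out:
  increments:
    - [[0, 0, 0, 0, 0, 0], [0, 0, 0, 0, 0, 0], [0, 0, 0, 0, 0, 0], [0, 0, 0, 0, 0, 0]]
  jaw: 1

```text
clock: 23.2
tcp_pos: [0.4581, 0.0932, 0.0104]
orientation: [0.002, 0.042, 0.999, -0.0]
wrist_force: [-0.8, -0.8, 6.9]
finger_gap: 0.0175
grip_force: 58.5
```

carry_out:
  increments:
    - [[0, 0, -0.04, 0, 0, 0], [0, 0, -0.1, 0, 0, 0], [0, 0, -0.2, 0, 0, 0], [0, 0, -0.2, 0, 0, 0], [0, 0, -0.2, 0, 0, 0]]

```text
clock: 23.82
tcp_pos: [0.4566, 0.0933, 0.1089]
orientation: [0.0, 0.042, 0.999, -0.0]
wrist_force: [-0.4, -0.8, -1.1]
finger_gap: 0.017
grip_force: 58.7
```

Run:
```python
from h import *
plan([(rk(-.27,.037,.12),213.2),(rk(-.255,.037,.042),213.2,30),(rk(-.19,.037,.042),213.2,30),(rk(-.108,.037,.042),213.2,30)])
```

```text
at [0.4566 0.0933 0.1089] psi 175.2 q6 0.11
   [0.119, 0.166, -0.011, 0.0, 0.0, -0.0528] x 4
   [0.058, 0.197, -0.011, 0.0, 0.0001, -0.0527] x 4
 -> [0.3519 0.2693 0.1198]
   [-0.03, 0.0, 0.156, 0.0, 0.0, 0.0] x 4
 -> [0.3645 0.2775 0.0418]
   [-0.13, 0.0, 0.0, 0.0, 0.0, 0.0] x 4
 -> [0.4189 0.3131 0.0418]
   [-0.164, 0.0, 0.0, 0.0, 0.0, 0.0] x 4
 -> [0.4875 0.358  0.0418]
```

carry_out:
  increments:
    - [[0.119, 0.166, -0.011, 0, 0, -0.053], [0.119, 0.166, -0.011, 0, 0, -0.053], [0.119, 0.166, -0.011, 0, 0, -0.053], [0.119, 0.166, -0.011, 0, 0, -0.053]]

```text
clock: 24.32
tcp_pos: [0.4038, 0.1807, 0.1133]
orientation: [-0.001, -0.124, 0.992, -0.0]
wrist_force: [0.0, 0.3, -0.6]
finger_gap: 0.017
grip_force: 58.9
```

carry_out:
  increments:
    - [[0.058, 0.197, -0.011, 0, 0, -0.053], [0.058, 0.197, -0.011, 0, 0, -0.053], [0.058, 0.197, -0.011, 0, 0, -0.053], [0.058, 0.197, -0.011, 0, 0, -0.053], [0.058, 0.197, -0.011, 0, 0, -0.053]]

```text
clock: 24.95
tcp_pos: [0.3526, 0.2683, 0.1195]
orientation: [-0.0, -0.286, 0.958, -0.0]
wrist_force: [0.2, 0.0, -1.1]
finger_gap: 0.0171
grip_force: 59.1
```

Run:
```python
from h import *
tork()
for c in('side','top','wrist'):
    d=save(c,c+'_y.png') if c!='wrist' else wrist()
    P=cloud(d);H=hsv(d);h,s,v=[H[...,i].astype(int) for i in range(3)]
    q=(P-[.598,.386,0])@Ro.from_euler('z',-33.2,degrees=True).as_matrix().T
    m=(h>21)&(h<34)&(s>140)&(v>70)&(q[...,2]>.07)&(q[...,2]<.17)&(q[...,0]<-.1)&(abs(q[...,1])<.12)
    print(c,m.sum())
    if m.sum()>15:
        Q=q[m]; print(np.percentile(Q,[5,50,95],axis=0).round(3).tolist(), 'slope',np.polyfit(Q[:,0],Q[:,2],1))
```

```text
rack frame [-0.2698  0.0358  0.1195]
side 437
[[-0.306, 0.013, 0.11], [-0.195, 0.038, 0.115], [-0.163, 0.061, 0.125]] slope [-0.07372308  0.1006903 ]
top 115
[[-0.31, 0.013, 0.111], [-0.198, 0.028, 0.118], [-0.165, 0.043, 0.128]] slope [-0.07862738  0.10100178]
wrist 4550
[[-0.31, 0.027, 0.122], [-0.282, 0.035, 0.124], [-0.242, 0.044, 0.126]] slope [-0.03542247  0.11449537]
```

carry_out:
  increments:
    - [[-0.03, 0.002, 0.04, 0, -0.008, 0], [-0.03, 0.002, 0.04, 0, -0.008, 0], [-0.03, 0.002, 0.04, 0, -0.008, 0]]

```text
clock: 25.48
tcp_pos: [0.3637, 0.2779, 0.1001]
orientation: [0.024, -0.287, 0.958, 0.007]
wrist_force: [-0.4, -0.4, -0.3]
finger_gap: 0.0174
grip_force: 59.0
```

Run:
```python
from h import *
tork()
for c in('side','top'):
    d=save(c,c+'_y.png')
    P=cloud(d);H=hsv(d);h,s,v=[H[...,i].astype(int) for i in range(3)]
    q=(P-[.598,.386,0])@Ro.from_euler('z',-33.2,degrees=True).as_matrix().T
    m=(h>21)&(h<34)&(s>140)&(v>70)&(q[...,2]>.07)&(q[...,2]<.17)&(q[...,0]<-.1)&(abs(q[...,1])<.12)
    k=m&(q[...,0]>-.2);l=m&(q[...,0]<-.23)
    for z in(k,l): print(c,z.sum(),np.median(q[z],0).round(4) if z.sum() else 0)
    t=m&(q[...,0]>-.21); print('pad slope',np.polyfit(q[t][:,0],q[t][:,2],1))
plan([(rk(-.25,.037,.046),Ro.from_quat([*np.roll(env.get_state()['orientation'],-1)]),30)])
```

```text
rack frame [-0.2552  0.0378  0.1001]
side 312 [-0.1703  0.0407  0.0996]
side 111 [-0.2778  0.0413  0.1018]
pad slope [-0.02146012  0.09564106]
top 79 [-0.1688  0.0258  0.0999]
top 32 [-0.2879  0.0381  0.104 ]
pad slope [-0.02226391  0.09644969]
at [0.3641 0.2783 0.1004] psi -146.6 q6 -0.11
   [-0.004, -0.002, 0.109, 0.0, 0.0, 0.0] x 3
 -> [0.3687 0.28   0.046 ]
```

carry_out:
  increments:
    - [[-0.004, -0.002, 0.05, 0, 0, 0], [-0.004, -0.002, 0.108, 0, 0, 0], [-0.004, -0.002, 0.108, 0, 0, 0]]

```text
clock: 25.95
tcp_pos: [0.3668, 0.2792, 0.0447]
orientation: [0.022, -0.287, 0.958, 0.007]
wrist_force: [-0.6, -0.3, -0.9]
finger_gap: 0.017
grip_force: 58.8
```

Run:
```python
from h import *
tork();R=Ro.from_quat([*np.roll(env.get_state()['orientation'],-1)])
plan([(rk(-.185,.037,.0465),R,30),(rk(-.108,.037,.0465),R,30),(rk(-.098,.037,.0465),R,30)])
```

```text
rack frame [-0.2519  0.0372  0.0447]
at [0.3668 0.2792 0.0447] psi -146.6 q6 -0.11
   [-0.134, -0.001, 0.003, 0.0, 0.0, 0.0] x 4
 -> [0.4231 0.3157 0.0463]
   [-0.154, 0.0, 0.007, 0.0, 0.0, 0.0] x 4
 -> [0.4874 0.3581 0.0463]
   [-0.02, 0.0, 0.001, 0.0, 0.0, 0.0] x 2
 -> [0.4958 0.3636 0.0463]
```

carry_out:
  increments:
    - [[-0.05, -0.001, 0.002, 0, 0, 0], [-0.1, -0.001, 0.003, 0, 0, 0], [-0.134, -0.001, 0.003, 0, 0, 0], [-0.134, -0.001, 0.003, 0, 0, 0]]

```text
clock: 26.45
tcp_pos: [0.4264, 0.3175, 0.0494]
orientation: [0.025, -0.287, 0.958, 0.007]
wrist_force: [0.1, 0.3, -0.6]
finger_gap: 0.0172
grip_force: 59.4
```

carry_out:
  increments:
    - [[-0.05, 0, 0.002, 0, 0, 0], [-0.1, 0, 0.004, 0, 0, 0], [-0.154, 0, 0.007, 0, 0, 0], [-0.154, 0, 0.007, 0, 0, 0]]

```text
clock: 26.95
tcp_pos: [0.49, 0.3594, 0.0489]
orientation: [0.025, -0.287, 0.958, 0.007]
wrist_force: [0.2, -0.7, -1.5]
finger_gap: 0.0171
grip_force: 59.5
```

carry_out:
  increments:
    - [[-0.008, 0, 0.001, 0, 0, 0], [-0.014, 0, 0.001, 0, 0, 0], [-0.014, 0, 0.001, 0, 0, 0]]

```text
clock: 27.32
tcp_pos: [0.4945, 0.3626, 0.0482]
orientation: [0.024, -0.287, 0.958, 0.007]
wrist_force: [-0.3, -0.5, -1.3]
finger_gap: 0.0172
grip_force: 59.4
```

carry_out:
  increments:
    - [[-0.004, 0, 0, 0, 0, 0], [-0.008, 0, 0, 0, 0, 0], [-0.008, 0, 0, 0, 0, 0]]

```text
clock: 27.7
tcp_pos: [0.4983, 0.365, 0.0482]
orientation: [0.024, -0.287, 0.958, 0.007]
wrist_force: [-0.1, 0.4, -0.4]
finger_gap: 0.017
grip_force: 59.4
```

carry_out:
  increments:
    - [[-0.004, 0, 0, 0, 0, 0], [-0.006, 0, 0, 0, 0, 0], [-0.006, 0, 0, 0, 0, 0]]

```text
clock: 28.08
tcp_pos: [0.5008, 0.3667, 0.0483]
orientation: [0.024, -0.287, 0.958, 0.007]
wrist_force: [-0.7, 0.0, -0.7]
finger_gap: 0.0167
grip_force: 59.4
```

carry_out:
  increments:
    - [[-0.003, 0, 0, 0, 0, 0], [-0.004, 0, 0, 0, 0, 0], [-0.004, 0, 0, 0, 0, 0]]

```text
clock: 28.45
tcp_pos: [0.5013, 0.3673, 0.048]
orientation: [0.023, -0.287, 0.958, 0.007]
wrist_force: [-3.8, -1.8, -1.3]
finger_gap: 0.0172
grip_force: 59.8
```

carry_out:
  increments:
    - [[-0.003, 0, 0, 0, 0, 0], [-0.003, 0, 0.006, 0, 0, 0], [-0.002, 0, 0.011, 0, 0, 0], [-0.002, 0, 0.011, 0, 0, 0]]

```text
clock: 28.95
tcp_pos: [0.501, 0.3673, 0.0418]
orientation: [0.022, -0.287, 0.958, 0.007]
wrist_force: [-6.6, -3.1, 0.1]
finger_gap: 0.0171
grip_force: 60.6
```

carry_out:
  increments:
    - [[0, 0, 0, 0, 0, 0], [0, 0, 0, 0, 0, 0], [0, 0, 0, 0, 0, 0]]
  jaw: 0.5

```text
clock: 29.32
tcp_pos: [0.5044, 0.3689, 0.0437]
orientation: [0.025, -0.287, 0.958, 0.007]
wrist_force: [-0.2, -0.4, 0.1]
finger_gap: 0.0425
grip_force: 0.0
```

carry_out:
  increments:
    - [[0, 0, -0.06, 0, 0, 0], [0, 0, -0.16, 0, 0, 0], [0, 0, -0.28, 0, 0, 0], [0, 0, -0.28, 0, 0, 0]]

```text
clock: 29.82
tcp_pos: [0.501, 0.3664, 0.1895]
orientation: [0.03, -0.287, 0.957, 0.008]
wrist_force: [-0.1, -0.1, 0.3]
finger_gap: 0.0426
grip_force: 0.0
```

Run:
```python
from h import *
plan([((.49,-.02,.22),180,55)])
```

```text
at [0.501  0.3664 0.1895] psi -146.6 q6 -0.08
   [0.219, -0.317, -0.044, 0.0014, 0.0048, 0.0463] x 5
   [0.121, -0.367, -0.036, 0.0013, 0.0049, 0.0464] x 5
 -> [ 0.49   -0.0201  0.2202]
```

carry_out:
  increments:
    - [[0.219, -0.317, -0.044, 0.001, 0.005, 0.046], [0.219, -0.317, -0.044, 0.001, 0.005, 0.046], [0.219, -0.317, -0.044, 0.001, 0.005, 0.046], [0.219, -0.317, -0.044, 0.001, 0.005, 0.046], [0.219, -0.317, -0.044, 0.001, 0.005, 0.046]]

```text
clock: 30.45
tcp_pos: [0.4927, 0.171, 0.1991]
orientation: [0.009, -0.145, 0.989, 0.003]
wrist_force: [-0.4, 0.4, 0.7]
finger_gap: 0.0424
grip_force: 0.0
```

carry_out:
  increments:
    - [[0.121, -0.367, -0.036, 0.001, 0.005, 0.046], [0.121, -0.367, -0.036, 0.001, 0.005, 0.046], [0.121, -0.367, -0.036, 0.001, 0.005, 0.046], [0.121, -0.367, -0.036, 0.001, 0.005, 0.046], [0.121, -0.367, -0.036, 0.001, 0.005, 0.046]]

```text
clock: 31.08
tcp_pos: [0.4876, -0.0211, 0.2152]
orientation: [-0.007, -0.002, 1.0, -0.001]
wrist_force: [-0.0, 0.4, -0.1]
finger_gap: 0.0428
grip_force: 0.0
```

```bash
cat >> h.py <<'E'
def inrack(t):
    P=cloud(t);H=hsv(t);h,s,v=[H[...,i].astype(int) for i in range(3)]
    q=(P-[.598,.386,0])@Ro.from_euler('z',-33.2,degrees=True).as_matrix().T
    M=dict(red=((h<5)|(h>174))&(s>170)&(v>80),green=(h>45)&(h<85)&(s>90),yellow=(h>21)&(h<34)&(s>170)&(v>110),black=(v<85)&(s<140))
    for (n,m),y in zip(M.items(),(-.108,-.036,.036,.108)):
        m=m&(q[...,0]>-.17)&(q[...,0]<-.05)&(abs(q[...,1]-y)<.025)&(q[...,2]>.02)
        if m.sum()>10: print('in rack',n,m.sum(),np.percentile(q[m],[3,50,97],axis=0).round(3).tolist())
E
python3 - <<'E'
from h import *
d=wrist();boards(d);t=save('top','t3.png');inrack(t)
plan([((.479,.005,.06),176),((.479,.005,.005),176,30)])
E
```

```text
red 1099 [196 144] (array([458.1, -90.6]), array([24. , 75.6]), 89.6) [ 0.4573 -0.0899  0.0145]
red 1325 [201 214] (array([550.2, -88.2]), array([49.7, 55.3]), 1.6) [ 0.5477 -0.0885  0.0116]
green 1016 [273 164] (array([482.5,   4.4]), array([21. , 76.8]), 86.1) [0.4806 0.0042 0.0147]
green 1386 [266 232] (array([573.8,  -1.5]), array([54.6, 49.6]), 86.1) [ 0.5734 -0.0017  0.0117]
black 576 [266 283] (array([646.2,  -1.4]), array([ 5.2, 84.3]), 8.9) [ 0.6457 -0.0008  0.0188]
in rack yellow 85 [[-0.134, 0.029, 0.039], [-0.099, 0.039, 0.044], [-0.066, 0.047, 0.048]]
in rack black 86 [[-0.134, 0.102, 0.038], [-0.097, 0.111, 0.044], [-0.063, 0.12, 0.049]]
at [ 0.4874 -0.0201  0.2152] psi -179.6 q6 -0.21
   [0.012, 0.051, 0.31, -0.0003, -0.0023, 0.0122] x 5
 -> [0.479  0.0051 0.0602]
   [0.0, 0.0, 0.11, 0.0, 0.0, 0.0] x 3
 -> [0.479  0.0051 0.0052]
```

carry_out:
  increments:
    - [[0.012, 0.051, 0.1, 0, -0.002, 0.012], [0.012, 0.051, 0.2, 0, -0.002, 0.012], [0.012, 0.051, 0.31, 0, -0.002, 0.012], [0.012, 0.051, 0.31, 0, -0.002, 0.012], [0.012, 0.051, 0.31, 0, -0.002, 0.012]]

```text
clock: 31.8
tcp_pos: [0.4801, 0.0041, 0.0621]
orientation: [0.0, 0.035, 0.999, -0.001]
wrist_force: [0.2, -0.0, 1.1]
finger_gap: 0.0427
grip_force: 0.0
```

carry_out:
  increments:
    - [[0, 0, 0.05, 0, 0, 0], [0, 0, 0.1, 0, 0, 0], [0, 0, 0.115, 0, 0, 0], [0, 0, 0.115, 0, 0, 0]]

```text
clock: 32.3
tcp_pos: [0.4803, 0.003, 0.0045]
orientation: [0.0, 0.035, 0.999, -0.001]
wrist_force: [-1.0, 0.1, 0.8]
finger_gap: 0.0427
grip_force: 0.0
```

carry_out:
  increments:
    - [[0, 0, 0, 0, 0, 0], [0, 0, 0, 0, 0, 0], [0, 0, 0, 0, 0, 0], [0, 0, 0, 0, 0, 0]]
  jaw: 1

```text
clock: 32.8
tcp_pos: [0.4804, 0.003, 0.0048]
orientation: [0.001, 0.035, 0.999, -0.001]
wrist_force: [-0.5, -0.0, 5.7]
finger_gap: 0.0197
grip_force: 58.9
```

carry_out:
  increments:
    - [[0, 0, -0.04, 0, 0, 0], [0, 0, -0.1, 0, 0, 0], [0, 0, -0.2, 0, 0, 0], [0, 0, -0.2, 0, 0, 0], [0, 0, -0.2, 0, 0, 0]]

```text
clock: 33.42
tcp_pos: [0.4792, 0.0033, 0.1034]
orientation: [-0.0, 0.036, 0.999, -0.001]
wrist_force: [0.3, 0.5, -1.0]
finger_gap: 0.0198
grip_force: 58.9
```

Run:
```python
from h import *
plan([(rk(-.265,-.035,.12),213.2),(rk(-.25,-.035,.10),213.2)])
```

```text
at [0.4792 0.0033 0.1034] psi 175.9 q6 -0.09
   [0.098, 0.202, -0.017, -0.0002, -0.0001, -0.0518] x 4
   [0.029, 0.222, -0.017, -0.0002, -0.0001, -0.0517] x 4
 -> [0.3955 0.2114 0.12  ]
   [-0.03, 0.001, 0.04, 0.0, 0.0, 0.0] x 2
 -> [0.4078 0.22   0.1   ]
```

carry_out:
  increments:
    - [[0.098, 0.202, -0.017, 0, 0, -0.052], [0.098, 0.202, -0.017, 0, 0, -0.052], [0.098, 0.202, -0.017, 0, 0, -0.052], [0.098, 0.202, -0.017, 0, 0, -0.052], [0.098, 0.202, -0.017, 0, 0, -0.052]]

```text
clock: 34.05
tcp_pos: [0.4375, 0.1068, 0.1108]
orientation: [-0.001, -0.127, 0.992, -0.001]
wrist_force: [-0.9, 0.3, -0.7]
finger_gap: 0.0201
grip_force: 59.1
```

carry_out:
  increments:
    - [[0.029, 0.222, -0.017, 0, 0, -0.052], [0.029, 0.222, -0.017, 0, 0, -0.052], [0.029, 0.222, -0.017, 0, 0, -0.052], [0.029, 0.222, -0.017, 0, 0, -0.052], [0.029, 0.222, -0.017, 0, 0, -0.052]]

```text
clock: 34.67
tcp_pos: [0.396, 0.2102, 0.1195]
orientation: [-0.001, -0.286, 0.958, -0.001]
wrist_force: [-0.3, 0.9, -1.2]
finger_gap: 0.02
grip_force: 59.3
```

carry_out:
  increments:
    - [[-0.03, 0.001, 0.04, 0, 0, 0], [-0.03, 0.001, 0.04, 0, 0, 0], [-0.03, 0.001, 0.04, 0, 0, 0]]

```text
clock: 35.05
tcp_pos: [0.4074, 0.2191, 0.0997]
orientation: [-0.001, -0.286, 0.958, -0.001]
wrist_force: [-0.8, -0.7, -0.4]
finger_gap: 0.0198
grip_force: 59.2
```

```bash
cat >> h.py <<'E'
def held(col,y0):
    tork()
    for c in('side','top'):
        d=save(c,c+'_h.png')
        P=cloud(d);H=hsv(d);h,s,v=[H[...,i].astype(int) for i in range(3)]
        q=(P-[.598,.386,0])@Ro.from_euler('z',-33.2,degrees=True).as_matrix().T
        m=dict(red=((h<5)|(h>174))&(s>170)&(v>60),green=(h>45)&(h<85)&(s>90))[col]
        m=m&(q[...,2]>.07)&(q[...,2]<.17)&(q[...,0]<-.1)&(abs(q[...,1]-y0)<.06)
        for z in (m&(q[...,0]>-.21),m&(q[...,0]<-.23)): print(c,z.sum(),np.median(q[z],0).round(4) if z.sum() else 0)
        t=m&(q[...,0]>-.21); print('pad slope',np.polyfit(q[t][:,0],q[t][:,2],1)) if t.sum()>9 else 0
E
python3 - <<'E'
from h import *
held('green',-.035)
R=Ro.from_quat([*np.roll(env.get_state()['orientation'],-1)])
plan([(rk(-.25,-.035,.04),R,30),(rk(-.185,-.035,.04),R,30),(rk(-.108,-.035,.04),R,30)])
E
```

```text
rack frame [-0.2509 -0.0353  0.0997]
side 269 [-0.1598 -0.0324  0.1037]
side 79 [-0.273  -0.0304  0.108 ]
pad slope [-0.00984107  0.10211339]
top 3 [-0.1768 -0.0568  0.1063]
top 25 [-0.2784 -0.0338  0.1077]
at [0.4076 0.2195 0.1001] psi -146.7 q6 -0.26
   [-0.001, 0.0, 0.12, 0.0, 0.0, 0.0] x 4
 -> [0.4079 0.2196 0.0401]
   [-0.13, 0.0, 0.0, 0.0, 0.0, 0.0] x 4
 -> [0.4622 0.2553 0.04  ]
   [-0.154, 0.0, 0.0, 0.0, 0.0, 0.0] x 4
 -> [0.5266 0.2976 0.0398]
```

Nearly level, so I insert it as is.

carry_out:
  increments:
    - [[-0.001, 0, 0.05, 0, 0, 0], [-0.001, 0, 0.12, 0, 0, 0], [-0.001, 0, 0.12, 0, 0, 0], [-0.001, 0, 0.12, 0, 0, 0]]

```text
clock: 35.65
tcp_pos: [0.4084, 0.2202, 0.0407]
orientation: [-0.0, -0.287, 0.958, -0.001]
wrist_force: [-0.4, 1.0, 0.0]
finger_gap: 0.02
grip_force: 59.2
```

carry_out:
  increments:
    - [[-0.05, 0, 0, 0, 0, 0], [-0.1, 0, 0, 0, 0, 0], [-0.13, 0, 0, 0, 0, 0], [-0.13, 0, 0, 0, 0, 0]]

```text
clock: 36.15
tcp_pos: [0.4643, 0.2567, 0.0412]
orientation: [0.001, -0.287, 0.958, -0.001]
wrist_force: [-1.0, 0.6, -0.4]
finger_gap: 0.0196
grip_force: 59.2
```

carry_out:
  increments:
    - [[-0.05, 0, 0, 0, 0, 0], [-0.1, 0, 0, 0, 0, 0], [-0.156, 0, 0, 0, 0, 0], [-0.156, 0, 0, 0, 0, 0]]

```text
clock: 36.65
tcp_pos: [0.5288, 0.2994, 0.0403]
orientation: [0.0, -0.287, 0.958, -0.001]
wrist_force: [-0.7, -1.1, -0.2]
finger_gap: 0.02
grip_force: 59.2
```

carry_out:
  increments:
    - [[-0.006, 0, 0, 0, 0, 0], [-0.012, 0, 0, 0, 0, 0], [-0.012, 0, 0, 0, 0, 0]]

```text
clock: 37.02
tcp_pos: [0.5321, 0.3019, 0.0395]
orientation: [-0.001, -0.287, 0.958, -0.001]
wrist_force: [-0.0, -0.2, 0.3]
finger_gap: 0.02
grip_force: 59.2
```

carry_out:
  increments:
    - [[-0.004, 0, 0, 0, 0, 0], [-0.008, 0, 0, 0, 0, 0], [-0.008, 0, 0, 0, 0, 0]]

```text
clock: 37.4
tcp_pos: [0.5355, 0.3042, 0.0391]
orientation: [-0.001, -0.287, 0.958, -0.001]
wrist_force: [-1.2, -0.2, -0.8]
finger_gap: 0.0196
grip_force: 59.3
```

carry_out:
  increments:
    - [[-0.004, 0, 0, 0, 0, 0], [-0.006, 0, 0, 0, 0, 0], [-0.006, 0, 0, 0, 0, 0]]

```text
clock: 37.78
tcp_pos: [0.5354, 0.3046, 0.0381]
orientation: [-0.004, -0.287, 0.958, -0.002]
wrist_force: [-5.4, -4.2, -0.4]
finger_gap: 0.02
grip_force: 59.3
```

carry_out:
  increments:
    - [[-0.003, 0, 0, 0, 0, 0], [-0.005, 0, 0, 0, 0, 0], [-0.005, 0, 0, 0, 0, 0]]

```text
clock: 38.15
tcp_pos: [0.5353, 0.3049, 0.0373]
orientation: [-0.006, -0.287, 0.958, -0.002]
wrist_force: [-10.1, -5.7, 1.4]
finger_gap: 0.0198
grip_force: 59.4
```

carry_out:
  increments:
    - [[-0.003, 0, 0, 0, 0, 0], [-0.005, 0, 0, 0, 0, 0], [-0.005, 0, 0, 0, 0, 0]]

```text
clock: 38.52
tcp_pos: [0.5351, 0.3052, 0.0365]
orientation: [-0.009, -0.287, 0.958, -0.003]
wrist_force: [-13.7, -7.8, 2.3]
finger_gap: 0.02
grip_force: 59.5
```

carry_out:
  increments:
    - [[0.006, 0, 0.003, 0, 0, 0], [0.008, 0, 0.006, 0, 0, 0], [0.008, 0, 0.006, 0, 0, 0]]

```text
clock: 38.9
tcp_pos: [0.5353, 0.3046, 0.035]
orientation: [-0.005, -0.287, 0.958, -0.002]
wrist_force: [-8.3, -4.2, 1.4]
finger_gap: 0.0202
grip_force: 59.5
```

carry_out:
  increments:
    - [[0, 0, 0, 0, 0, 0], [0, 0, 0, 0, 0, 0], [0, 0, 0, 0, 0, 0]]
  jaw: 0.5

```text
clock: 39.28
tcp_pos: [0.5398, 0.3068, 0.0366]
orientation: [-0.0, -0.287, 0.958, -0.001]
wrist_force: [0.0, -0.1, 0.0]
finger_gap: 0.0429
grip_force: 0.0
```

carry_out:
  increments:
    - [[0, 0, -0.06, 0, 0, 0], [0, 0, -0.16, 0, 0, 0], [0, 0, -0.28, 0, 0, 0], [0, 0, -0.28, 0, 0, 0]]

```text
clock: 39.78
tcp_pos: [0.5428, 0.3083, 0.1826]
orientation: [0.005, -0.287, 0.958, -0.0]
wrist_force: [0.2, 0.4, -0.9]
finger_gap: 0.0428
grip_force: 0.0
```

Run:
```python
from h import *
plan([((.48,-.06,.20),180,55)])
```

```text
at [0.5428 0.3083 0.1826] psi -146.6 q6 -0.19
   [0.255, -0.273, -0.019, -0.0001, 0.0008, 0.0464] x 5
   [0.166, -0.335, -0.017, -0.0001, 0.0008, 0.0463] x 5
 -> [ 0.4798 -0.0601  0.1998]
```

carry_out:
  increments:
    - [[0.255, -0.273, -0.019, 0, 0.001, 0.046], [0.255, -0.273, -0.019, 0, 0.001, 0.046], [0.255, -0.273, -0.019, 0, 0.001, 0.046], [0.255, -0.273, -0.019, 0, 0.001, 0.046], [0.255, -0.273, -0.019, 0, 0.001, 0.046]]

```text
clock: 40.4
tcp_pos: [0.5079, 0.1226, 0.186]
orientation: [-0.004, -0.146, 0.989, -0.002]
wrist_force: [0.9, 1.3, -0.5]
finger_gap: 0.0427
grip_force: 0.0
```

carry_out:
  increments:
    - [[0.166, -0.335, -0.017, 0, 0.001, 0.046], [0.166, -0.335, -0.017, 0, 0.001, 0.046], [0.166, -0.335, -0.017, 0, 0.001, 0.046], [0.166, -0.335, -0.017, 0, 0.001, 0.046], [0.166, -0.335, -0.017, 0, 0.001, 0.046]]

```text
clock: 41.02
tcp_pos: [0.4772, -0.0605, 0.1956]
orientation: [-0.007, -0.003, 1.0, -0.003]
wrist_force: [-0.0, 0.6, 0.1]
finger_gap: 0.0427
grip_force: 0.0
```

Run:
```python
from h import *
d=wrist();boards(d);t=save('top','t3.png');inrack(t)
plan([((.455,-.0905,.06),181),((.455,-.0905,.004),181,30)])
```

```text
red 1182 [227 155] (array([458. , -90.8]), array([76.5, 21.7]), 1.6) [ 0.4569 -0.0906  0.0147]
red 1473 [231 228] (array([550.5, -88.5]), array([50. , 53.9]), 2.6) [ 0.5492 -0.0871  0.0116]
black 423 [283 300] (array([648.3, -20.1]), array([ 6.7, 48.6]), 13.0) [ 0.648  -0.0194  0.0184]
in rack green 70 [[-0.134, -0.04, 0.038], [-0.102, -0.032, 0.044], [-0.072, -0.023, 0.051]]
in rack yellow 86 [[-0.134, 0.029, 0.038], [-0.099, 0.039, 0.044], [-0.066, 0.048, 0.049]]
in rack black 85 [[-0.133, 0.102, 0.039], [-0.097, 0.111, 0.044], [-0.065, 0.12, 0.05]]
at [ 0.4772 -0.0598  0.1957] psi -179.6 q6 -0.29
   [0.041, -0.06, 0.272, -0.0009, -0.0022, -0.0016] x 5
 -> [ 0.4551 -0.0907  0.0601]
   [0.0, 0.0, 0.112, 0.0, 0.0, 0.0] x 3
 -> [ 0.4551 -0.0907  0.0041]
```

carry_out:
  increments:
    - [[0.041, -0.06, 0.1, -0.001, -0.002, -0.002], [0.041, -0.06, 0.2, -0.001, -0.002, -0.002], [0.041, -0.06, 0.272, -0.001, -0.002, -0.002], [0.041, -0.06, 0.272, -0.001, -0.002, -0.002], [0.041, -0.06, 0.272, -0.001, -0.002, -0.002]]

```text
clock: 41.75
tcp_pos: [0.4558, -0.0918, 0.0616]
orientation: [0.0, -0.01, 1.0, -0.0]
wrist_force: [0.0, -0.5, -0.3]
finger_gap: 0.0428
grip_force: 0.0
```

carry_out:
  increments:
    - [[0, 0, 0.05, 0, 0, 0], [0, 0, 0.1, 0, 0, 0], [0, 0, 0.115, 0, 0, 0], [0, 0, 0.115, 0, 0, 0]]

```text
clock: 42.25
tcp_pos: [0.4555, -0.0925, 0.0039]
orientation: [0.0, -0.009, 1.0, -0.0]
wrist_force: [0.1, -0.9, 0.0]
finger_gap: 0.0428
grip_force: 0.0
```

carry_out:
  increments:
    - [[0, 0, 0, 0, 0, 0], [0, 0, 0, 0, 0, 0], [0, 0, 0, 0, 0, 0], [0, 0, 0, 0, 0, 0]]
  jaw: 1

```text
clock: 42.75
tcp_pos: [0.4559, -0.0928, 0.0045]
orientation: [0.001, -0.009, 1.0, -0.0]
wrist_force: [-1.1, 0.7, 4.5]
finger_gap: 0.02
grip_force: 58.8
```

carry_out:
  increments:
    - [[0, 0, -0.04, 0, 0, 0], [0, 0, -0.1, 0, 0, 0], [0, 0, -0.2, 0, 0, 0], [0, 0, -0.2, 0, 0, 0], [0, 0, -0.2, 0, 0, 0]]

```text
clock: 43.38
tcp_pos: [0.4548, -0.0926, 0.1032]
orientation: [0.0, -0.008, 1.0, -0.0]
wrist_force: [0.1, 0.4, 0.1]
finger_gap: 0.02
grip_force: 58.9
```

Run:
```python
from h import *
plan([(rk(-.265,-.107,.12),213.2),(rk(-.25,-.107,.10),213.2)])
```

```text
at [ 0.4548 -0.0926  0.1032] psi -179.0 q6 -0.39
   [0.016, 0.244, -0.017, 0.0, 0.0, -0.0448] x 4
   [-0.053, 0.239, -0.017, 0.0, 0.0, -0.0447] x 4
 -> [0.4349 0.1513 0.1202]
   [-0.03, 0.0, 0.04, 0.0, 0.0, 0.0] x 2
 -> [0.4475 0.1595 0.1002]
```

carry_out:
  increments:
    - [[0.016, 0.244, -0.017, 0, 0, -0.045], [0.016, 0.244, -0.017, 0, 0, -0.045], [0.016, 0.244, -0.017, 0, 0, -0.045], [0.016, 0.244, -0.017, 0, 0, -0.045], [0.016, 0.244, -0.017, 0, 0, -0.045]]

```text
clock: 44.0
tcp_pos: [0.4445, 0.0284, 0.1108]
orientation: [-0.001, -0.148, 0.989, 0.0]
wrist_force: [-1.2, -0.5, -0.7]
finger_gap: 0.0201
grip_force: 59.1
```

carry_out:
  increments:
    - [[-0.053, 0.239, -0.017, 0, 0, -0.045], [-0.053, 0.239, -0.017, 0, 0, -0.045], [-0.053, 0.239, -0.017, 0, 0, -0.045], [-0.053, 0.239, -0.017, 0, 0, -0.045], [-0.053, 0.239, -0.017, 0, 0, -0.045]]

```text
clock: 44.62
tcp_pos: [0.435, 0.1497, 0.1197]
orientation: [-0.001, -0.286, 0.958, 0.0]
wrist_force: [0.6, -0.4, -1.1]
finger_gap: 0.02
grip_force: 59.3
```

carry_out:
  increments:
    - [[-0.03, 0, 0.04, 0, 0, 0], [-0.03, 0, 0.04, 0, 0, 0], [-0.03, 0, 0.04, 0, 0, 0]]

```text
clock: 45.0
tcp_pos: [0.447, 0.1585, 0.1001]
orientation: [-0.001, -0.286, 0.958, 0.0]
wrist_force: [-0.7, -0.1, -1.0]
finger_gap: 0.0195
grip_force: 59.2
```

Run:
```python
from h import *
held('red',-.107)
R=Ro.from_quat([*np.roll(env.get_state()['orientation'],-1)])
plan([(rk(-.25,-.107,.04),R,30),(rk(-.185,-.107,.04),R,30),(rk(-.108,-.107,.04),R,30)])
```

```text
rack frame [-0.2509 -0.1077  0.1001]
side 238 [-0.1587 -0.1056  0.1047]
side 72 [-0.2709 -0.1019  0.1084]
pad slope [-0.0011586   0.10445278]
top 0 0
top 19 [-0.2782 -0.106   0.1094]
at [0.4473 0.1589 0.1005] psi -146.7 q6 -0.41
   [-0.001, 0.001, 0.121, 0.0, 0.0, 0.0] x 4
 -> [0.4474 0.1596 0.04  ]
   [-0.13, 0.0, 0.0, 0.0, 0.0, 0.0] x 4
 -> [0.5017 0.1953 0.04  ]
   [-0.154, -0.001, 0.0, 0.0, 0.0, 0.0] x 4
 -> [0.5663 0.2372 0.0399]
```

carry_out:
  increments:
    - [[-0.001, 0.001, 0.05, 0, 0, 0], [-0.001, 0.001, 0.12, 0, 0, 0], [-0.001, 0.001, 0.12, 0, 0, 0], [-0.001, 0.001, 0.12, 0, 0, 0]]

```text
clock: 45.6
tcp_pos: [0.4479, 0.1603, 0.0411]
orientation: [0.0, -0.287, 0.958, 0.0]
wrist_force: [0.6, 0.5, -0.1]
finger_gap: 0.0201
grip_force: 59.2
```

carry_out:
  increments:
    - [[-0.05, 0, 0, 0, 0, 0], [-0.1, 0, 0, 0, 0, 0], [-0.13, 0, 0, 0, 0, 0], [-0.13, 0, 0, 0, 0, 0]]

```text
clock: 46.1
tcp_pos: [0.503, 0.1965, 0.0409]
orientation: [0.001, -0.287, 0.958, 0.0]
wrist_force: [-0.5, -0.4, -1.1]
finger_gap: 0.0198
grip_force: 59.2
```

carry_out:
  increments:
    - [[-0.05, 0, 0, 0, 0, 0], [-0.1, 0, 0, 0, 0, 0], [-0.156, 0, 0, 0, 0, 0], [-0.156, 0, 0, 0, 0, 0]]

```text
clock: 46.6
tcp_pos: [0.5676, 0.2392, 0.0402]
orientation: [0.0, -0.287, 0.958, 0.0]
wrist_force: [-0.2, -0.7, -0.6]
finger_gap: 0.0197
grip_force: 59.2
```

carry_out:
  increments:
    - [[-0.006, 0, 0, 0, 0, 0], [-0.012, 0, 0, 0, 0, 0], [-0.012, 0, 0, 0, 0, 0]]

```text
clock: 46.98
tcp_pos: [0.5715, 0.242, 0.0401]
orientation: [-0.0, -0.287, 0.958, 0.0]
wrist_force: [0.3, 0.1, -0.1]
finger_gap: 0.0199
grip_force: 59.2
```

carry_out:
  increments:
    - [[-0.004, 0, 0, 0, 0, 0], [-0.008, 0, 0, 0, 0, 0], [-0.008, 0, 0, 0, 0, 0]]

```text
clock: 47.35
tcp_pos: [0.5739, 0.2439, 0.0394]
orientation: [-0.002, -0.287, 0.958, -0.0]
wrist_force: [-3.4, -2.8, 0.3]
finger_gap: 0.0198
grip_force: 59.3
```

carry_out:
  increments:
    - [[-0.004, 0, 0, 0, 0, 0], [-0.006, 0, 0, 0, 0, 0], [-0.006, 0, 0, 0, 0, 0]]

```text
clock: 47.72
tcp_pos: [0.5737, 0.2444, 0.0384]
orientation: [-0.004, -0.287, 0.958, -0.0]
wrist_force: [-8.4, -6.0, 1.4]
finger_gap: 0.0199
grip_force: 59.4
```

carry_out:
  increments:
    - [[0.003, 0, 0.003, 0, 0, 0], [0.005, 0, 0.008, 0, 0, 0], [0.005, 0, 0.008, 0, 0, 0]]

```text
clock: 48.1
tcp_pos: [0.5738, 0.2439, 0.0353]
orientation: [-0.002, -0.287, 0.958, -0.0]
wrist_force: [-5.4, -3.2, 1.3]
finger_gap: 0.0197
grip_force: 59.4
```

carry_out:
  increments:
    - [[0, 0, 0, 0, 0, 0], [0, 0, 0, 0, 0, 0], [0, 0, 0, 0, 0, 0]]
  jaw: 0.5

```text
clock: 48.48
tcp_pos: [0.5763, 0.245, 0.0363]
orientation: [0.001, -0.287, 0.958, 0.0]
wrist_force: [-0.2, 0.1, 0.3]
finger_gap: 0.043
grip_force: 0.0
```

carry_out:
  increments:
    - [[0, 0, -0.06, 0, 0, 0], [0, 0, -0.16, 0, 0, 0], [0, 0, -0.28, 0, 0, 0], [0, 0, -0.28, 0, 0, 0]]

```text
clock: 48.98
tcp_pos: [0.5793, 0.2458, 0.1824]
orientation: [0.006, -0.287, 0.958, 0.0]
wrist_force: [0.6, 0.2, -1.3]
finger_gap: 0.0427
grip_force: 0.0
```

Run:
```python
from h import *
plan([((.46,-.02,.20),180,55),((.455,-.19,.16),152.5)])
for c in('top','side'):
    d=save(c,c+'_e.png');P=cloud(d);H=hsv(d);h,s,v=[H[...,i].astype(int) for i in range(3)]
    if c=='top':inrack(d)
    m=(h>20)&(h<34)&(s>140)&(v>80)&(P[...,2]>.44)&(P[...,2]<.53)&(P[...,1]<-.3)&(P[...,0]<.75)
    k,l,st,cc=cv2.connectedComponentsWithStats(m.astype(np.uint8))
    for i in range(1,k):
        if st[i,4]>6:
            Q=P[l==i];print(c,st[i],Q.mean(0).round(4),Q.min(0).round(4),Q.max(0).round(4))
            hx=np.array([.743,-.669,0]);hy=np.array([.669,.743,0]);print('  hood x,y,z range',[(round(float((Q@a).min()),4),round(float((Q@a).mean()),4),round(float((Q@a).max()),4)) for a in(hx,hy,np.array([0,0,1]))])
    f=(h>100)&(h<125)&(s>150)&(P[...,2]>.41)&(P[...,2]<.47)&(P[...,1]<-.25)&(P[...,0]<.8)&(P[...,0]>.3)
    Q=P[f];print('flap',len(Q),rect(Q),Q.mean(0))
```

```text
at [0.5793 0.2458 0.1824] psi -146.6 q6 -0.31
   [0.246, -0.156, -0.02, 0.0, 0.0009, 0.0464] x 4
   [0.19, -0.221, -0.018, 0.0, 0.0009, 0.0463] x 4
 -> [ 0.4601 -0.0201  0.1998]
   [0.01, -0.34, 0.079, 0.0, 0.0, 0.0764] x 5
 -> [ 0.4551 -0.1901  0.1602]
in rack red 74 [[-0.134, -0.112, 0.037], [-0.101, -0.104, 0.043], [-0.067, -0.095, 0.05]]
top [380 179  12  12  52] [ 0.4631 -0.4063  0.4734] [ 0.4478 -0.4214  0.4456] [ 0.4805 -0.3928  0.4921]
  hood x,y,z range [(0.5963, 0.6159, 0.639), (0.0048, 0.008, 0.0108), (0.4456, 0.4734, 0.4921)]
flap 3958 (array([ 529.1, -468.1]), array([257.4, 157.4]), 47.9) [ 0.52671476 -0.46852266  0.43929547]
side [317  72   7  15  49] [ 0.4646 -0.4084  0.4683] [ 0.4455 -0.4434  0.4423] [ 0.4846 -0.3899  0.4925]
  hood x,y,z range [(0.5919, 0.6184, 0.6485), (-0.0127, 0.0073, 0.011), (0.4423, 0.4683, 0.4925)]
flap 1492 (array([ 531.5, -471.5]), array([255.7, 155.2]), 47.5) [ 0.53234486 -0.46875351  0.43888248]
```

carry_out:
  increments:
    - [[0.246, -0.156, -0.02, 0, 0.001, 0.046], [0.246, -0.156, -0.02, 0, 0.001, 0.046], [0.246, -0.156, -0.02, 0, 0.001, 0.046], [0.246, -0.156, -0.02, 0, 0.001, 0.046], [0.246, -0.156, -0.02, 0, 0.001, 0.046]]

```text
clock: 49.7
tcp_pos: [0.5162, 0.1125, 0.1853]
orientation: [-0.003, -0.147, 0.989, -0.001]
wrist_force: [0.8, -0.1, -1.2]
finger_gap: 0.0429
grip_force: 0.0
```

carry_out:
  increments:
    - [[0.19, -0.221, -0.018, 0, 0.001, 0.046], [0.19, -0.221, -0.018, 0, 0.001, 0.046], [0.19, -0.221, -0.018, 0, 0.001, 0.046], [0.19, -0.221, -0.018, 0, 0.001, 0.046], [0.19, -0.221, -0.018, 0, 0.001, 0.046]]

```text
clock: 50.32
tcp_pos: [0.4576, -0.0204, 0.1954]
orientation: [-0.006, -0.003, 1.0, -0.001]
wrist_force: [0.5, 0.2, 0.4]
finger_gap: 0.0433
grip_force: 0.0
```

carry_out:
  increments:
    - [[0.01, -0.34, 0, 0, 0, 0.076], [0.01, -0.34, 0, 0, 0, 0.076], [0.01, -0.34, 0, 0, 0, 0.076], [0.01, -0.34, 0, 0, 0, 0.076], [0.01, -0.34, 0, 0, 0, 0.076]]

```text
clock: 50.95
tcp_pos: [0.453, -0.1902, 0.1958]
orientation: [-0.006, 0.233, 0.972, -0.003]
wrist_force: [-0.2, -0.2, -0.3]
finger_gap: 0.0424
grip_force: 0.0
```

Run:
```python
from h import *
d=wrist('w8.png')
s=env.get_state();print(s['tcp_pos'])
for c,dd in(('wrist',d),('top',save('top','top_p.png')),('side',save('side','side_p.png'))):
    P=cloud(dd);H=hsv(dd);h,s,v=[H[...,i].astype(int) for i in range(3)];x,y,z=[P[...,i] for i in range(3)]
    m=((h<6)|(h>173))&(s>150)&(z>.04)&(z<.065)&(x>.3)&(x<.6)&(y<-.15)&(y>-.32)
    if m.sum()>20: print(c,'band',m.sum(),rect(P[m]),np.median(P[m],0).round(4))
    m=(abs(z-.052)<.008)&(x>.28)&(x<.66)&(y>-.37)&(y<-.10)
    k,l,st,_=cv2.connectedComponentsWithStats(m.astype(np.uint8))
    for i in range(1,k):
        if st[i,4]>60: print(c,'shaft',st[i],rect(P[l==i]))
```

```text
[ 0.45292463 -0.1898261   0.19591404]
wrist band 1101 (array([ 440.9, -227.7]), array([22.8, 56.4]), 62.8) [ 0.4398 -0.2264  0.0532]
wrist shaft [ 200    0   30  317 6421] (array([ 439.7, -227.1]), array([ 22.7, 342.9]), 62.5)
wrist shaft [186  64  10  18 132] (array([ 331.4, -197.4]), array([ 8.3, 15.9]), 63.8)
wrist shaft [234  64   9  18 121] (array([ 352.7, -155.9]), array([ 7.9, 15.5]), 62.3)
wrist shaft [236 281   7  13  78] (array([ 565.2, -265.9]), array([ 7.3, 15.6]), 62.2)
side band 76 (array([ 439.5, -228.3]), array([25.6, 54.1]), 65.8) [ 0.4389 -0.2273  0.0502]
side shaft [269 176  45  52 348] (array([ 451.8, -236.9]), array([ 36.7, 304.5]), 59.4)
```

View pics/w8.png

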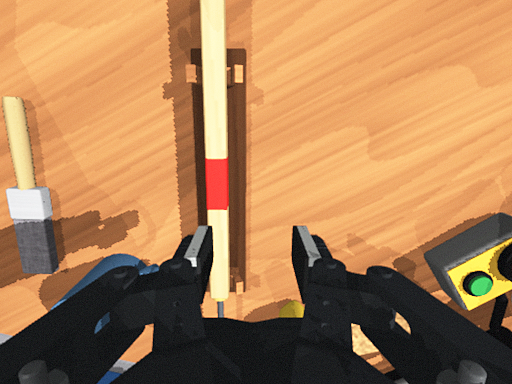

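Run:
```python
from h import *
plan([((.5016,-.2598,.10),152.5),((.5016,-.2598,.030),152.5,25)])
```

```text
at [ 0.4529 -0.1897  0.1962] psi 153.1 q6 -0.08
   [-0.152, -0.079, 0.191, -0.0013, -0.0016, 0.0016] x 4
 -> [ 0.5015 -0.2597  0.1002]
   [0.0, 0.0, 0.14, 0.0, 0.0, 0.0] x 4
 -> [ 0.5015 -0.2597  0.0302]
```

carry_out:
  increments:
    - [[-0.152, -0.079, 0.191, -0.001, -0.002, 0.002], [-0.152, -0.079, 0.191, -0.001, -0.002, 0.002], [-0.152, -0.079, 0.191, -0.001, -0.002, 0.002], [-0.152, -0.079, 0.191, -0.001, -0.002, 0.002]]

```text
clock: 51.6
tcp_pos: [0.5009, -0.2603, 0.1003]
orientation: [0.001, 0.24, 0.971, -0.001]
wrist_force: [0.0, -0.4, 0.0]
finger_gap: 0.0427
grip_force: 0.0
```

Run:
```python
from h import *
d=wrist();P=cloud(d);x,y,z=[P[...,i] for i in range(3)]
m=(abs(z-.052)<.006)&(x>.28)&(x<.66)&(y>-.37)&(y<-.10)
k,l,st,_=cv2.connectedComponentsWithStats(m.astype(np.uint8))
for i in range(1,k):
    if st[i,4]>60: print('shaft',st[i],rect(P[l==i]))
plan([((.5016,-.2598,.030),152.5,25)])
```

```text
shaft [ 235    0   36  310 9428] (array([ 483.4, -250.3]), array([ 22.6, 223.5]), 62.5)
shaft [148 249  15  15 123] (array([ 500.8, -343.4]), array([9.9, 5.3]), 30.3)
shaft [352 325  14  21 160] (array([ 639.7, -235.8]), array([ 4.5, 13.1]), 17.1)
at [ 0.5013 -0.2605  0.1014] psi 152.3 q6 -0.14
   [0.001, 0.002, 0.143, -0.0004, 0.0006, -0.0007] x 4
 -> [ 0.5015 -0.2596  0.0299]
```

carry_out:
  increments:
    - [[0.001, 0.002, 0.05, 0, 0, -0.001], [0.001, 0.002, 0.1, 0, 0, -0.001], [0.001, 0.002, 0.142, 0, 0, -0.001], [0.001, 0.002, 0.142, 0, 0, -0.001]]

```text
clock: 52.15
tcp_pos: [0.5007, -0.2594, 0.0301]
orientation: [0.001, 0.237, 0.972, -0.001]
wrist_force: [0.3, -0.1, 0.7]
finger_gap: 0.0428
grip_force: 0.0
```

carry_out:
  increments:
    - [[0, 0, 0, 0, 0, 0], [0, 0, 0, 0, 0, 0], [0, 0, 0, 0, 0, 0], [0, 0, 0, 0, 0, 0], [0, 0, 0, 0, 0, 0]]
  jaw: 1
  squeeze: 110

```text
clock: 52.78
tcp_pos: [0.5024, -0.2609, 0.032]
orientation: [0.003, 0.237, 0.971, -0.002]
wrist_force: [-1.1, 1.9, 6.6]
finger_gap: 0.0192
grip_force: 108.4
```

carry_out:
  increments:
    - [[0, 0, -0.03, 0, 0, 0], [0, 0, -0.1, 0, 0, 0], [0, 0, -0.2, 0, 0, 0], [0, 0, -0.3, 0, 0, 0], [0, 0, -0.3, 0, 0, 0]]

```text
clock: 53.4
tcp_pos: [0.5037, -0.262, 0.1857]
orientation: [0.006, 0.237, 0.971, -0.004]
wrist_force: [0.6, 0.4, -1.7]
finger_gap: 0.0195
grip_force: 108.0
```

Run:
```python
from h import *
s=env.get_state();print(s['tcp_pos'],s['orientation'],s['wrist_force'],s['ft_torque'])
for c in('top','side'):
    d=save(c,c+'_q.png');P=cloud(d);x,y,z=[P[...,i] for i in range(3)];H=hsv(d)
    m=(z>.15)&(z<.26)&(x>.25)&(x<.75)&(y>-.42)&(y<-.08)&(H[...,1]>70)&(H[...,2]>90)&((H[...,0]<30)|(H[...,0]>170))
    Q=P[m];print(c,len(Q)); 
    if len(Q)>20: print(rect(Q),np.percentile(Q,[2,50,98],axis=0).round(3).tolist())
    if len(Q)>20:
        a=Q[:,:2]@[.887,-.462];print('slope',np.polyfit(a,Q[:,2],1))
    cv2.imwrite('pics/'+c+'_qc.png',cv2.resize(d['frame'][100:300,230:500],None,fx=2.9,fy=2.9))
cv2.imwrite('pics/both.png',np.hstack([cv2.resize(cv2.imread('pics/top_q.png')[110:310,240:450],(400,380)),cv2.resize(cv2.imread('pics/side_q.png')[20:250,220:462],(400,380))]))
```

```text
[ 0.50366687 -0.26199323  0.18571633] [ 0.00622584  0.23741454  0.97138178 -0.00360848] [ 0.59077595  0.43564424 -1.71545403] [-0.05096696 -0.13523858 -0.02618684]
top 3
side 243
(array([ 478.4, -228.1]), array([ 63.6, 202.6]), 62.8) [[0.391, -0.283, 0.182], [0.446, -0.229, 0.2], [0.549, -0.193, 0.206]]
slope [0.01230936 0.19166533]
```

View pics/both.png

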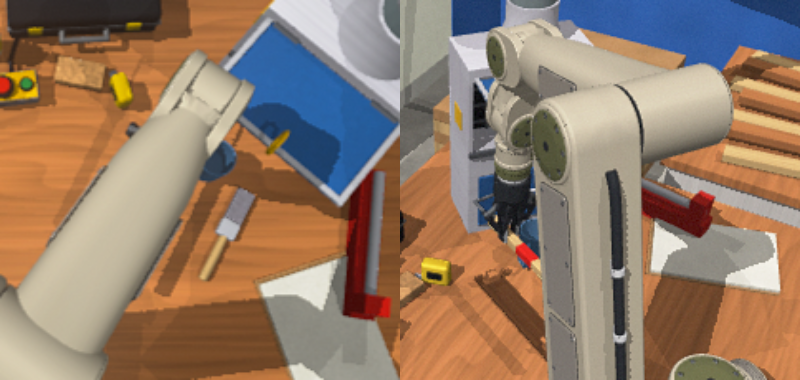

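```bash
cat >> h.py <<'E'
hx=np.array([.743,-.669]);hy=np.array([.669,.743])
def hd(x,y,z): return np.array([*(x*hx+y*hy),z])
def tohd():
    s=env.get_state();p=s['tcp_pos'];print('hood frame',np.round([p[:2]@hx,p[:2]@hy,p[2]],4),'q',s['orientation'].round(4),'F',s['wrist_force'].round(1))
E
python3 - <<'E'
from h import *
plan([((.397,-.2065,.20),152.5),(hd(.44,.0845,.458),138)],spd=40,ang=7)
E
```

```text
at [ 0.5013 -0.2603  0.1807] psi 152.5 q6 -0.14
   [0.235, -0.001, -0.04, -0.0005, 0.0009, 0.0001] x 4
 -> [ 0.3968 -0.2065  0.2001]
   [0.0, -0.028, -0.258, 0.0, 0.0, 0.0201] x 5
   [-0.003, -0.028, -0.258, 0.0, 0.0, 0.0202] x 5
 -> [ 0.3835 -0.2313  0.4581]
```

carry_out:
  increments:
    - [[0.06, -0.001, -0.01, 0, 0, 0], [0.14, -0.001, -0.02, 0, 0, 0], [0.22, -0.001, -0.04, 0, 0.001, 0], [0.235, -0.001, -0.04, 0, 0.001, 0], [0.235, -0.001, -0.04, 0, 0.001, 0]]

```text
clock: 54.12
tcp_pos: [0.3961, -0.2061, 0.1983]
orientation: [-0.002, 0.238, 0.971, -0.001]
wrist_force: [0.7, 0.6, -1.4]
finger_gap: 0.0197
grip_force: 107.8
```

carry_out:
  increments:
    - [[0, -0.028, -0.06, 0, 0, 0.02], [0, -0.028, -0.14, 0, 0, 0.02], [0, -0.028, -0.22, 0, 0, 0.02], [0, -0.028, -0.258, 0, 0, 0.02], [0, -0.028, -0.258, 0, 0, 0.02]]

```text
clock: 54.75
tcp_pos: [0.392, -0.2197, 0.3286]
orientation: [-0.001, 0.298, 0.955, -0.001]
wrist_force: [-0.3, 0.1, -1.8]
finger_gap: 0.0196
grip_force: 108.3
```

carry_out:
  increments:
    - [[-0.003, -0.028, -0.06, 0, 0, 0.02], [-0.003, -0.028, -0.14, 0, 0, 0.02], [-0.003, -0.028, -0.22, 0, 0, 0.02], [-0.003, -0.028, -0.258, 0, 0, 0.02], [-0.003, -0.028, -0.258, 0, 0, 0.02]]

```text
clock: 55.38
tcp_pos: [0.3852, -0.2317, 0.4566]
orientation: [-0.002, 0.357, 0.934, -0.001]
wrist_force: [-0.4, -0.5, -2.2]
finger_gap: 0.0196
grip_force: 108.4
```

```bash
cat >> h.py <<'E'
def seehook(show=None):
    tohd(); s=env.get_state(); q=s['orientation']; R=Ro.from_quat([q[1],q[2],q[3],q[0]])
    for n,o in(('tcp',(0,0,0)),('hookpt',(-.139,.028,-.009))): pass
    tohood=np.array([[*hx,0],[*hy,0],[0,0,1]])
    ims=[]
    for c in('top','side'):
        d=save(c,c+'_k.png');P=cloud(d);H=hsv(d);h,sa,v=[H[...,i].astype(int) for i in range(3)]
        q=P@tohood.T
        e=(h>20)&(h<34)&(sa>140)&(v>80)&(q[...,2]>.2)&(abs(q[...,1])<.05)&(q[...,0]>.56)&(q[...,0]<.8)
        if e.sum()>5: print(c,'eye',e.sum(),np.percentile(q[e],[3,50,97],axis=0).round(4).tolist())
        ax=d['frame']
        # draw predicted TCP->hook outline
        pts=[(.071,0,-.009),(-.069,0,-.009),(-.139,0,-.009),(-.139,.05,-.009)]
        W=np.array([s['tcp_pos']+R.apply(p) for p in pts]); C=W@d['R'].T+d['t']; uv=(C@d['intrinsics'].T);uv=uv[:,:2]/uv[:,2:]
        print(c,'pred uv',uv.round(1).tolist(),'depth',C[:,2].round(3).tolist())
        if c=='top': print('pred hood',(W@tohood.T).round(4).tolist())
        u0,v0=np.clip(uv[2].astype(int)-[60,50],0,[392,284]); ims.append(cv2.resize(ax[v0:v0+100,u0:u0+120],None,fx=3.3,fy=3.3)); print('crop origin',u0,v0,'x3.3')
    if show: cv2.imwrite('pics/'+show,np.hstack(ims))
E
python3 - <<'E'
from h import *
seehook('k1.png')
E
```

```text
hood frame [0.4412 0.0856 0.4566] q [-0.0015  0.3573  0.934  -0.0011] F [-0.4 -0.5 -2.2]
top pred uv [[311.0, 229.7], [341.4, 194.2], [356.3, 176.9], [343.3, 166.1]] depth [1.043, 1.062, 1.072, 1.078]
pred hood [[0.3702, 0.0855, 0.4657], [0.5102, 0.0858, 0.4654], [0.5802, 0.0859, 0.4653], [0.5801, 0.1359, 0.4651]]
crop origin 296 126 x3.3
side pred uv [[327.7, 126.9], [309.7, 101.0], [301.5, 89.3], [286.9, 91.9]] depth [1.289, 1.384, 1.432, 1.422]
crop origin 241 39 x3.3
```

View pics/k1.png

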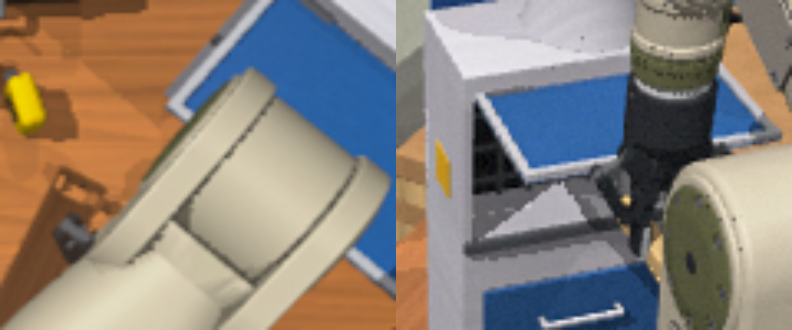

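```bash
sed -i 's/(-.139,.05,-.009)\]/(-.139,-.05,-.009)]/' h.py
python3 - <<'E'
from h import *
plan([(hd(.483,.0875,.458),138,25),(hd(.483,.060,.458),138,20),(hd(.483,.036,.458),138,20)])
E
```

```text
at [ 0.3846 -0.2311  0.4552] psi 138.1 q6 0.01
   [-0.085, 0.004, -0.006, -0.0005, -0.0008, 0.0004] x 3
 -> [ 0.4176 -0.258   0.458 ]
   [0.0, -0.055, 0.0, 0.0, 0.0, 0.0] x 3
 -> [ 0.3992 -0.2784  0.458 ]
   [0.0, -0.048, 0.0, 0.0, 0.0, 0.0] x 3
 -> [ 0.3831 -0.2963  0.458 ]
```

carry_out:
  increments:
    - [[-0.03, 0.004, -0.006, 0, -0.001, 0], [-0.06, 0.004, -0.006, 0, -0.001, 0], [-0.085, 0.004, -0.006, 0, -0.001, 0], [-0.085, 0.004, -0.006, 0, -0.001, 0]]

```text
clock: 55.98
tcp_pos: [0.4176, -0.2582, 0.4584]
orientation: [-0.0, 0.357, 0.934, -0.002]
wrist_force: [1.2, -0.2, -2.6]
finger_gap: 0.0194
grip_force: 108.3
```

carry_out:
  increments:
    - [[0, -0.02, 0, 0, 0, 0], [0, -0.04, 0, 0, 0, 0], [0, -0.055, 0, 0, 0, 0], [0, -0.055, 0, 0, 0, 0]]

```text
clock: 56.48
tcp_pos: [0.3982, -0.2787, 0.4603]
orientation: [0.001, 0.358, 0.934, -0.002]
wrist_force: [0.9, -0.7, -1.8]
finger_gap: 0.0195
grip_force: 108.3
```

carry_out:
  increments:
    - [[0, -0.012, 0, 0, 0, 0], [0, -0.024, 0, 0, 0, 0], [0, -0.024, 0, 0, 0, 0]]

```text
clock: 56.85
tcp_pos: [0.3907, -0.2875, 0.4601]
orientation: [0.001, 0.358, 0.934, -0.002]
wrist_force: [0.9, -0.0, -2.1]
finger_gap: 0.0193
grip_force: 108.3
```

Run:
```python
from h import *
seehook()
```

```text
hood frame [0.4826 0.0478 0.4601] q [ 0.0012  0.3576  0.9339 -0.0021] F [ 0.9 -0.  -2.1]
top pred uv [[330.3, 227.6], [360.5, 192.1], [375.3, 174.8], [388.6, 185.8]] depth [1.041, 1.06, 1.069, 1.063]
pred hood [[0.4116, 0.0477, 0.4688], [0.5515, 0.0479, 0.4693], [0.6215, 0.048, 0.4696], [0.6216, -0.002, 0.4697]]
crop origin 315 124 x3.3
side pred uv [[334.0, 115.8], [316.0, 90.9], [307.9, 79.7], [322.0, 77.3]] depth [1.323, 1.417, 1.464, 1.474]
crop origin 247 29 x3.3
```

carry_out:
  increments:
    - [[0, -0.012, 0.002, 0, 0, 0], [0, -0.024, 0.004, 0, 0, 0], [0, -0.024, 0.004, 0, 0, 0]]

```text
clock: 57.32
tcp_pos: [0.3826, -0.2964, 0.458]
orientation: [0.001, 0.358, 0.934, -0.002]
wrist_force: [0.2, -0.6, -1.5]
finger_gap: 0.0193
grip_force: 108.3
```

```bash
cat >> h.py <<'E'
def arc(th,over=0.0,E=(.620,.467),y=.036,off=(.139,.009)):
    """TCP for flap angle th (deg), prong leading ring centre by over (m) along closing direction"""
    t=np.radians(th);hinx=E[0]+.165;hinz=E[1]-.032
    u=.032*np.cos(t)+.165*np.sin(t);z=-.165*np.cos(t)+.032*np.sin(t)
    du=-(-.032*np.sin(t)+.165*np.cos(t));dz=-(.165*np.sin(t)+.032*np.cos(t));n=np.hypot(du,dz)
    return hd(hinx-u-over*du/n-off[0],y,hinz+z+over*dz/n-off[1])
def flapangle():
    for c in('top','side'):
        d=save(c,c+'_f.png');P=cloud(d);H=hsv(d);h,s,v=[H[...,i].astype(int) for i in range(3)]
        q=P@np.array([[*hx,0],[*hy,0],[0,0,1]]).T
        f=(h>100)&(h<125)&(s>150)&(q[...,2]>.25)&(q[...,2]<.5)&(q[...,0]<.80)&(q[...,0]>.58)&(abs(q[...,1])<.16)
        Q=q[f]
        if len(Q)>50:
            co=np.polyfit(Q[:,0],Q[:,2],1) if np.ptp(Q[:,0])>np.ptp(Q[:,2]) else None
            if co is not None: print(c,'flap deg',90+np.degrees(np.arctan(-co[0])) if 0 else 90-np.degrees(np.arctan(co[0])),len(Q))
            else:
                co=np.polyfit(Q[:,2],Q[:,0],1);print(c,'flap deg',np.degrees(np.arctan(co[0])),len(Q))
E
python3 - <<'E'
from h import *
tohd();flapangle()
plan([(arc(t,.014),138,20) for t in(82,74)])
E
```

```text
hood frame [0.4825 0.0357 0.458 ] q [ 0.0011  0.3577  0.9338 -0.0021] F [ 0.2 -0.6 -1.5]
top flap deg 89.9405817014117 1712
side flap deg 90.06012522749123 962
at [ 0.3828 -0.2962  0.4581] psi 138.1 q6 -0.09
   [0.011, 0.0, 0.075, -0.0005, 0.0006, 0.0003] x 3
 -> [ 0.3787 -0.2927  0.4206]
   [-0.005, 0.0, 0.046, 0.0, 0.0, 0.0] x 3
 -> [ 0.3806 -0.2943  0.3976]
```

carry_out:
  increments:
    - [[0.004, 0, 0.025, 0, 0, 0], [0.008, 0, 0.05, 0, 0, 0], [0.011, 0, 0.075, 0, 0, 0], [0.011, 0, 0.075, 0, 0, 0]]

```text
clock: 57.92
tcp_pos: [0.3786, -0.2922, 0.4201]
orientation: [0.001, 0.357, 0.934, -0.002]
wrist_force: [-0.8, -0.5, -2.9]
finger_gap: 0.0192
grip_force: 108.4
```

Run:
```python
from h import *
tohd();flapangle()
plan([(arc(t,.014),138,20) for t in(74,66,58)])
```

```text
hood frame [0.4768 0.0362 0.4201] q [ 7.000e-04  3.572e-01  9.340e-01 -1.900e-03] F [-0.8 -0.5 -2.9]
top flap deg 81.17993062642418 2413
side flap deg 81.39202755088235 1274
at [ 0.3788 -0.2924  0.4209] psi 138.1 q6 -0.09
   [-0.005, 0.0, 0.047, -0.0005, 0.0006, 0.0004] x 3
 -> [ 0.3807 -0.2942  0.3974]
   [-0.011, 0.0, 0.046, 0.0, 0.0, 0.0] x 3
 -> [ 0.3847 -0.2979  0.3744]
   [-0.018, 0.0, 0.044, 0.0, 0.0, 0.0] x 3
 -> [ 0.3914 -0.3039  0.3524]
```

Hooked: the flap follows, now at 81°. I carry on along the arc.

carry_out:
  increments:
    - [[-0.002, 0, 0.015, 0, 0, 0], [-0.003, 0, 0.03, 0, 0, 0], [-0.005, 0, 0.047, 0, 0, 0], [-0.008, 0, 0.063, 0, 0, 0], [-0.012, 0, 0.078, 0, 0, 0]]

```text
clock: 58.65
tcp_pos: [0.3833, -0.2968, 0.381]
orientation: [0.001, 0.357, 0.934, -0.002]
wrist_force: [0.4, 0.9, -0.7]
finger_gap: 0.0192
grip_force: 108.4
```

carry_out:
  increments:
    - [[-0.004, 0, 0.015, 0, 0, 0], [-0.01, 0, 0.03, 0, 0, 0], [-0.016, 0, 0.045, 0, 0, 0], [-0.022, 0, 0.059, 0, 0, 0], [-0.022, 0, 0.059, 0, 0, 0]]

```text
clock: 59.28
tcp_pos: [0.3915, -0.3042, 0.3514]
orientation: [0.001, 0.357, 0.934, -0.002]
wrist_force: [-0.2, -0.0, -2.2]
finger_gap: 0.0198
grip_force: 108.4
```

Run:
```python
from h import *
tohd();flapangle()
plan([(arc(t,.014),138,20) for t in(50,42,34,26,18,12)])
```

```text
hood frame [0.4944 0.0358 0.3514] q [ 6.000e-04  3.573e-01  9.340e-01 -1.900e-03] F [-0.2 -0.  -2.2]
top flap deg 57.27952127780692 2674
side flap deg 57.674523322730344 1741
at [ 0.3914 -0.3041  0.352 ] psi 138.1 q6 -0.09
   [-0.023, 0.0, 0.04, -0.0005, 0.0005, 0.0004] x 3
 -> [ 0.3999 -0.3119  0.332 ]
   [-0.029, 0.0, 0.037, 0.0, 0.0, 0.0] x 3
 -> [ 0.4107 -0.3216  0.3135]
   [-0.033, 0.0, 0.033, 0.0, 0.0, 0.0] x 3
 -> [ 0.423  -0.3326  0.297 ]
   [-0.038, 0.0, 0.027, 0.0, 0.0, 0.0] x 3
 -> [ 0.4371 -0.3453  0.2835]
   [-0.042, 0.0, 0.023, 0.0, 0.0, 0.0] x 3
 -> [ 0.4527 -0.3594  0.272 ]
   [-0.033, 0.0, 0.012, 0.0, 0.0, 0.0] x 2
 -> [ 0.4649 -0.3704  0.266 ]
```

carry_out:
  increments:
    - [[-0.011, 0, 0.02, 0, 0, 0], [-0.023, 0, 0.04, 0, 0, 0], [-0.037, 0, 0.058, 0, 0, 0], [-0.052, 0, 0.077, 0, 0, 0], [-0.052, 0, 0.077, 0, 0, 0]]

```text
clock: 60.0
tcp_pos: [0.4109, -0.3218, 0.3123]
orientation: [0.0, 0.357, 0.934, -0.002]
wrist_force: [-0.3, 0.2, -1.7]
finger_gap: 0.0194
grip_force: 108.3
```

carry_out:
  increments:
    - [[-0.016, 0, 0.017, 0, 0, 0], [-0.033, 0, 0.033, 0, 0, 0], [-0.052, 0, 0.047, 0, 0, 0], [-0.071, 0, 0.06, 0, 0, 0], [-0.071, 0, 0.06, 0, 0, 0]]

```text
clock: 60.62
tcp_pos: [0.4377, -0.346, 0.2828]
orientation: [0.001, 0.357, 0.934, -0.002]
wrist_force: [0.1, -0.5, -1.5]
finger_gap: 0.0199
grip_force: 108.3
```

carry_out:
  increments:
    - [[-0.02, 0, 0.012, 0, 0, 0], [-0.042, 0, 0.023, 0, 0, 0], [-0.06, 0, 0.03, 0, 0, 0], [-0.06, 0, 0.03, 0, 0, 0]]

```text
clock: 61.12
tcp_pos: [0.4602, -0.3663, 0.2683]
orientation: [0.001, 0.357, 0.934, -0.002]
wrist_force: [-0.4, -0.4, -1.9]
finger_gap: 0.0196
grip_force: 108.3
```

Run:
```python
from h import *
tohd();flapangle()
plan([(arc(t,.014),138,20) for t in(8,4,0)]+[(arc(0,.018),138,20)])
```

```text
hood frame [0.587  0.0357 0.2683] q [ 0.001   0.3573  0.934  -0.0021] F [-0.4 -0.4 -1.9]
top flap deg 14.118593308385998 992
side flap deg 20.089153399264518 1422
at [ 0.4598 -0.3659  0.2688] psi 138.1 q6 -0.08
   [-0.036, 0.0, 0.013, -0.0005, 0.0006, 0.0004] x 2
 -> [ 0.4732 -0.3779  0.2624]
   [-0.023, 0.0, 0.005, 0.0, 0.0, 0.0] x 2
 -> [ 0.4817 -0.3856  0.2599]
   [-0.023, 0.0, 0.003, 0.0, 0.0, 0.0] x 2
 -> [ 0.4903 -0.3933  0.2584]
   [-0.008, 0.0, 0.002, 0.0, 0.0, 0.0] x 2
 -> [ 0.4933 -0.396   0.2574]
```

carry_out:
  increments:
    - [[-0.01, 0, 0.004, 0, 0, 0], [-0.02, 0, 0.008, 0, 0, 0], [-0.028, 0, 0.01, 0, 0, 0], [-0.036, 0, 0.013, 0, 0, 0], [-0.042, 0, 0.014, 0, 0, 0]]

```text
clock: 61.85
tcp_pos: [0.4756, -0.3801, 0.2621]
orientation: [0.001, 0.357, 0.934, -0.002]
wrist_force: [-1.6, 0.9, -0.8]
finger_gap: 0.0197
grip_force: 108.4
```

carry_out:
  increments:
    - [[-0.005, 0, 0.001, 0, 0, 0], [-0.01, 0, 0.002, 0, 0, 0], [-0.015, 0, 0.003, 0, 0, 0], [-0.02, 0, 0.004, 0, 0, 0], [-0.02, 0, 0.004, 0, 0, 0]]

```text
clock: 62.48
tcp_pos: [0.483, -0.3867, 0.2601]
orientation: [0.001, 0.357, 0.934, -0.002]
wrist_force: [-1.2, 1.1, -1.2]
finger_gap: 0.0194
grip_force: 108.5
```

carry_out:
  increments:
    - [[-0.004, 0, 0, 0, 0, 0], [-0.008, 0, 0.001, 0, 0, 0], [-0.012, 0, 0.002, 0, 0, 0], [-0.016, 0, 0.002, 0, 0, 0], [-0.016, 0, 0.002, 0, 0, 0]]

```text
clock: 63.1
tcp_pos: [0.489, -0.3921, 0.2591]
orientation: [0.001, 0.357, 0.934, -0.002]
wrist_force: [-1.0, 0.4, -0.9]
finger_gap: 0.0198
grip_force: 108.4
```

Run:
```python
from h import *
tohd();flapangle()
```

```text
hood frame [0.6256 0.0358 0.2591] q [ 0.0013  0.3573  0.934  -0.0022] F [-1.   0.4 -0.9]
top flap deg 0.8762584498277762 645
side flap deg 0.7997397946437915 1128
```

carry_out:
  increments:
    - [[-0.003, 0, 0, 0, 0, 0], [-0.006, 0, 0, 0, 0, 0], [-0.008, 0, 0, 0, 0, 0], [-0.008, 0, 0, 0, 0, 0]]

```text
clock: 63.7
tcp_pos: [0.4913, -0.394, 0.259]
orientation: [0.0, 0.357, 0.934, -0.002]
wrist_force: [-3.6, 2.9, 0.5]
finger_gap: 0.0194
grip_force: 108.4
```

carry_out:
  increments:
    - [[-0.003, 0, 0, 0, 0, 0], [-0.006, 0, 0, 0, 0, 0], [-0.006, 0, 0, 0, 0, 0]]

```text
clock: 64.08
tcp_pos: [0.4918, -0.394, 0.2586]
orientation: [-0.002, 0.357, 0.934, -0.001]
wrist_force: [-9.8, 9.6, 1.0]
finger_gap: 0.0192
grip_force: 108.7
```

Run:
```python
from h import *
tohd();flapangle()
```

```text
hood frame [0.629  0.0362 0.2586] q [-1.900e-03  3.574e-01  9.340e-01 -7.000e-04] F [-9.8  9.6  1. ]
top flap deg -0.05770343915438172 627
side flap deg 89.09641727172502 1097
```

carry_out:
  increments:
    - [[0.015, 0, -0.001, 0, 0, 0], [0.03, 0, -0.002, 0, 0, 0], [0.034, 0, -0.003, 0, 0, 0], [0.034, 0, -0.003, 0, 0, 0]]

```text
clock: 64.68
tcp_pos: [0.4815, -0.3854, 0.261]
orientation: [0.002, 0.357, 0.934, -0.002]
wrist_force: [-0.5, -0.0, -1.8]
finger_gap: 0.0193
grip_force: 108.3
```

carry_out:
  increments:
    - [[0, 0.015, 0, 0, 0, 0], [0, 0.03, 0, 0, 0, 0], [0, 0.03, 0, 0, 0, 0]]

```text
clock: 65.05
tcp_pos: [0.492, -0.3734, 0.2605]
orientation: [0.001, 0.357, 0.934, -0.002]
wrist_force: [-0.6, -0.1, -1.7]
finger_gap: 0.0191
grip_force: 108.2
```

Run:
```python
from h import *
tohd();flapangle()
```

```text
hood frame [0.6153 0.0517 0.2605] q [ 0.0012  0.3567  0.9342 -0.0021] F [-0.6 -0.1 -1.7]
top flap deg 0.006855741125320775 615
side flap deg 73.5192606898815 1018
```

carry_out:
  increments:
    - [[0, 0.04, 0, 0, 0, 0], [0, 0.08, 0, 0, 0, 0], [0, 0.11, 0, 0, 0, 0], [0, 0.11, 0, 0, 0, 0]]

```text
clock: 65.65
tcp_pos: [0.5291, -0.3316, 0.2604]
orientation: [0.001, 0.356, 0.934, -0.002]
wrist_force: [0.0, 0.2, -2.1]
finger_gap: 0.0198
grip_force: 108.3
```

Run:
```python
from h import *
tohd();plan([(hd(.52,.1067,.26),138,40),((.502,-.2607,.14),152.5,35)])
```

```text
hood frame [0.615  0.1076 0.2604] q [ 0.0012  0.3561  0.9344 -0.0022] F [ 0.   0.2 -2.1]
at [ 0.5291 -0.3316  0.2604] psi 138.3 q6 0.04
   [0.19, -0.001, 0.0, -0.0005, 0.0006, 0.0008] x 4
 -> [ 0.4579 -0.2688  0.26  ]
   [-0.055, 0.071, 0.24, 0.0, 0.0, -0.0403] x 5
 -> [ 0.5021 -0.2608  0.14  ]
```

carry_out:
  increments:
    - [[0.06, -0.001, 0, 0, 0.001, 0.001], [0.13, -0.001, 0, 0, 0.001, 0.001], [0.19, -0.001, 0, 0, 0.001, 0.001], [0.19, -0.001, 0, 0, 0.001, 0.001]]

```text
clock: 66.15
tcp_pos: [0.4555, -0.2689, 0.2607]
orientation: [-0.002, 0.36, 0.933, -0.001]
wrist_force: [0.0, 0.6, -1.3]
finger_gap: 0.0195
grip_force: 108.2
```

carry_out:
  increments:
    - [[-0.055, 0.071, 0.06, 0, 0, -0.04], [-0.055, 0.071, 0.14, 0, 0, -0.04], [-0.055, 0.071, 0.2, 0, 0, -0.04], [-0.055, 0.071, 0.24, 0, 0, -0.04], [-0.055, 0.071, 0.24, 0, 0, -0.04]]

```text
clock: 66.78
tcp_pos: [0.5001, -0.2622, 0.1381]
orientation: [-0.003, 0.241, 0.971, -0.0]
wrist_force: [-0.1, 1.6, -1.5]
finger_gap: 0.0193
grip_force: 108.2
```

Run:
```python
from h import *
d=wrist();P=cloud(d);x,y,z=[P[...,i] for i in range(3)];H=hsv(d)
s=env.get_state();print(s['orientation'].round(4))
m=(z>.13)&(z<.19)&(x>.2)&(x<.6)&(y>-.35)&(y<0)&(np.hypot(x-.502,y+.261)>.05)&(H[...,2]>100)
print('shaft',m.sum(),rect(P[m]),'slope',np.polyfit(P[m][:,:2]@[.887,-.462],z[m],1))
b=m&((H[...,0]<6)|(H[...,0]>173))&(H[...,1]>150);print('band',b.sum(),rect(P[b]),np.median(z[b]))
for zz in ((.035,.062),):
    m=(z>zz[0])&(z<zz[1])&(x>.28)&(x<.66)&(y>-.37)&(y<-.10)
    k,l,st,_=cv2.connectedComponentsWithStats(m.astype(np.uint8))
    for i in range(1,k):
        if st[i,4]>40: print('rest',st[i],rect(P[l==i]))
plan([((.5023,-.2608,.06),152.5,30),((.5023,-.2608,.033),152.5,15)])
```

```text
[-2.300e-03  2.407e-01  9.706e-01 -7.000e-04]
shaft 8279 (array([ 430.9, -225.5]), array([22.7, 62.1]), 62.3) slope [-0.00610559  0.16305375]
band 6467 (array([ 436.1, -228.2]), array([22.7, 50.5]), 62.3) 0.16015685439572816
rest [163 227  17  19 157] (array([ 500.5, -346.2]), array([12.8,  8.1]), 55.7)
rest [362 305  16  16 103] (array([ 651.1, -218.8]), array([19.6,  6. ]), 21.7)
at [ 0.5008 -0.2627  0.1395] psi 152.1 q6 -0.14
   [-0.002, 0.005, 0.159, -0.0004, -0.0007, -0.001] x 4
 -> [ 0.5025 -0.261   0.06  ]
   [0.0, 0.0, 0.054, 0.0, 0.0, 0.0] x 3
 -> [ 0.5025 -0.261   0.033 ]
```

carry_out:
  increments:
    - [[-0.002, 0.005, 0.05, 0, -0.001, -0.001], [-0.002, 0.005, 0.1, 0, -0.001, -0.001], [-0.002, 0.005, 0.15, 0, -0.001, -0.001], [-0.002, 0.005, 0.159, 0, -0.001, -0.001], [-0.002, 0.005, 0.159, 0, -0.001, -0.001]]

```text
clock: 67.45
tcp_pos: [0.5032, -0.2613, 0.0615]
orientation: [0.002, 0.237, 0.971, -0.002]
wrist_force: [-0.3, -0.3, -1.0]
finger_gap: 0.0196
grip_force: 108.3
```

carry_out:
  increments:
    - [[0, 0, 0.02, 0, 0, 0], [0, 0, 0.04, 0, 0, 0], [0, 0, 0.052, 0, 0, 0], [0, 0, 0.052, 0, 0, 0]]

```text
clock: 67.95
tcp_pos: [0.502, -0.2603, 0.0336]
orientation: [0.001, 0.237, 0.971, -0.001]
wrist_force: [0.3, -0.3, -1.0]
finger_gap: 0.0193
grip_force: 108.3
```

Still hanging, about 1 mm above the notch floors. I lower it slightly, release and rise.

carry_out:
  increments:
    - [[0, 0, 0.002, 0, 0, 0], [0, 0, 0.004, 0, 0, 0], [0, 0, 0.004, 0, 0, 0]]

```text
clock: 68.32
tcp_pos: [0.5026, -0.2608, 0.0325]
orientation: [0.001, 0.237, 0.971, -0.002]
wrist_force: [0.7, 0.1, -1.0]
finger_gap: 0.0194
grip_force: 108.3
```

carry_out:
  increments:
    - [[0, 0, 0, 0, 0, 0], [0, 0, 0, 0, 0, 0], [0, 0, 0, 0, 0, 0], [0, 0, 0, 0, 0, 0]]
  jaw: 0.5

```text
clock: 68.82
tcp_pos: [0.5026, -0.2608, 0.0325]
orientation: [0.001, 0.237, 0.971, -0.002]
wrist_force: [0.5, 0.5, -1.2]
finger_gap: 0.0428
grip_force: 0.0
```

carry_out:
  increments:
    - [[0, 0, -0.03, 0, 0, 0], [0, 0, -0.1, 0, 0, 0], [0, 0, -0.2, 0, 0, 0], [0, 0, -0.24, 0, 0, 0], [0, 0, -0.24, 0, 0, 0]]

```text
clock: 69.45
tcp_pos: [0.5037, -0.2612, 0.1554]
orientation: [0.004, 0.237, 0.971, -0.003]
wrist_force: [-0.3, 0.4, -0.1]
finger_gap: 0.0427
grip_force: 0.0
```

Run:
```python
from h import *
plan([((.33,.18,.30),180,55)])
```

```text
at [ 0.5037 -0.2612  0.1554] psi 152.5 q6 -0.14
   [0.238, 0.207, -0.099, -0.0003, 0.0004, -0.0254] x 5
   [0.201, 0.243, -0.098, -0.0002, 0.0004, -0.0255] x 5
   [0.161, 0.272, -0.098, -0.0003, 0.0004, -0.0254] x 5
 -> [0.3302 0.1801 0.3002]
```

carry_out:
  increments:
    - [[0.238, 0.207, -0.1, 0, 0, -0.025], [0.238, 0.207, -0.1, 0, 0, -0.025], [0.238, 0.207, -0.1, 0, 0, -0.025], [0.238, 0.207, -0.1, 0, 0, -0.025], [0.238, 0.207, -0.1, 0, 0, -0.025]]

```text
clock: 70.08
tcp_pos: [0.4444, -0.1135, 0.2011]
orientation: [0.001, 0.16, 0.987, -0.002]
wrist_force: [-0.3, -0.0, 0.1]
finger_gap: 0.0427
grip_force: 0.0
```

carry_out:
  increments:
    - [[0.201, 0.243, -0.1, 0, 0, -0.025], [0.201, 0.243, -0.1, 0, 0, -0.025], [0.201, 0.243, -0.1, 0, 0, -0.025], [0.201, 0.243, -0.1, 0, 0, -0.025], [0.201, 0.243, -0.1, 0, 0, -0.025]]

```text
clock: 70.7
tcp_pos: [0.3881, 0.0331, 0.2504]
orientation: [0.001, 0.083, 0.997, -0.002]
wrist_force: [0.5, -0.2, 0.8]
finger_gap: 0.0426
grip_force: 0.0
```

carry_out:
  increments:
    - [[0.161, 0.272, -0.1, 0, 0, -0.025], [0.161, 0.272, -0.1, 0, 0, -0.025], [0.161, 0.272, -0.1, 0, 0, -0.025], [0.161, 0.272, -0.1, 0, 0, -0.025], [0.161, 0.272, -0.1, 0, 0, -0.025]]

```text
clock: 71.32
tcp_pos: [0.3311, 0.1806, 0.2996]
orientation: [0.0, 0.005, 1.0, -0.002]
wrist_force: [-0.4, -0.2, -0.9]
finger_gap: 0.0432
grip_force: 0.0
```

Run:
```python
from h import *
flapangle();d=save('top','tend.png');inrack(d)
P=cloud(d);x,y,z=[P[...,i] for i in range(3)];H=hsv(d)
m=(z>.042)&(z<.06)&(x>.28)&(x<.64)&(y>-.4)&(y<-.08)
k,l,st,_=cv2.connectedComponentsWithStats(m.astype(np.uint8))
for i in range(1,k):
    if st[i,4]>30: print('pole',st[i],rect(P[l==i]))
b=m&((H[...,0]<6)|(H[...,0]>173))&(H[...,1]>150);print('band',b.sum(),rect(P[b]),P[b].mean(0))
cv2.imwrite('pics/tend_b.png',cv2.resize(d['frame'],(800,600)))
```

```text
top flap deg 0.0639476067785057 1684
side flap deg -0.3441870929318616 1263
in rack red 67 [[-0.133, -0.112, 0.039], [-0.104, -0.103, 0.043], [-0.073, -0.095, 0.049]]
in rack green 72 [[-0.133, -0.041, 0.038], [-0.101, -0.032, 0.043], [-0.07, -0.023, 0.049]]
in rack yellow 59 [[-0.11, 0.029, 0.037], [-0.086, 0.038, 0.043], [-0.062, 0.049, 0.05]]
in rack black 37 [[-0.091, 0.101, 0.037], [-0.076, 0.109, 0.043], [-0.062, 0.12, 0.049]]
pole [284 166  56  84 457] (array([ 450.8, -239. ]), array([ 55.5, 395.4]), 56.2)
band 69 (array([ 436.7, -227.5]), array([21.7, 52.5]), 61.9) [ 0.43612319 -0.22733614  0.05170966]
```

View pics/tend_b.png

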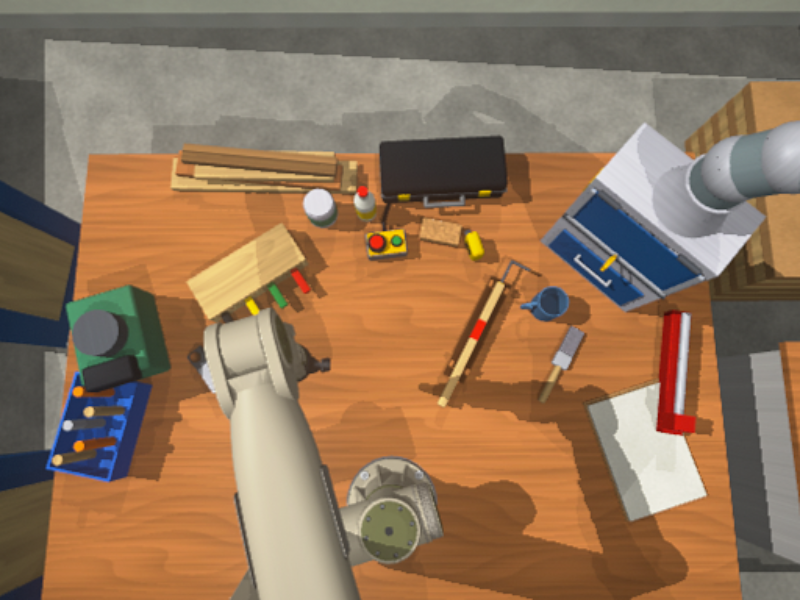

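The final top view shows the flap shut, with the eye at (608,262). The pole lies in its cradle with the band at (478,330), where it was before. The red, green and yellow handles stick out of the rack; the arm partly hides yellow and black, and both were measured home earlier. The bystanders have not moved. Handing in.

```bash
python3 -c "
from workcell import env
print(env.hand_in())"
```

```text
the job is handed in; nothing more can be done
None
```

The job is handed in: the extractor's red stop button was pressed first, all four boards are home in their own slots, the flap is shut, the pole is back in both notches of its cradle, and nothing else was moved; the judge's verdict was not shown.

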